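# Take the pot off the deep hook and light the burner under it

## Task

Take the small steel pot down from the hook of the stand: lift it until its bail is above the hook's upturned tip before you draw it away, without wrenching the stand. Stand it gently upright on the front right burner of the hob, over the middle of that burner, and let it go; then turn that burner's knob, the one nearest the front, a quarter turn anticlockwise. Keep the pot upright, and leave the other knobs and everything else as they are.

Things in the scene. Friction and masses are not known exactly. Their poses are not given: they have to be found in the camera images.
- pot: small open steel pot, 126 mm across, 75 mm high, 0.3 to 0.65 kg, with a rigid upright bail of 8 mm rod in its own y-z plane (143 mm across y). Origin: centre of its underside, z up. At the start it hangs with the middle of the bail's top bar in the hook, its axes parallel to the stand's
- pot_grip (a point): point in the dark wooden grip post that stands on the middle of the bail, on the pot's axis, 198 mm above its underside. The post is 24 mm along the pot's x, 16 mm along its y, from 164 to 220 mm above the underside; grasp it with the fingers closing along the pot's y (across the plane of the hook)
- pot_bar (a point): middle of the axis of the bail's straight level top bar (72 mm long along the pot's y, 8 mm thick), 160 mm above the pot's underside; it hangs in the hook
- hook_stand: fixed steel stand. Origin on the worktop below the hook's seat, z up; the hook, an 8 mm rod in the plane y = 0 with its seat 201 mm high, opens toward the stand's -x. Post at x +105 mm, 14 mm thick, 231 mm high; base plate 10 mm thick, x -47 to +123 mm, y +-55 mm
- hook_tip (a point): uppermost point of the hook's upturned tip, 243 mm above the worktop, 26 mm in front (stand -x) of the seat. The bar must rise 42 mm to pass over it, but above 68 mm the pot's rim would meet the hook from below (50 to 60 mm is right); then draw it 105 mm along the stand's -x so that its rim is clear too before lifting further
- burner (a point): fixed point on the pan-support bars of the front right burner where the middle of the pot's underside shall stand; z is the bars' top, 48 mm above the worktop. The crossing of the bars over the burner's middle is 11 mm farther in x and 12 mm farther in y. The pan support is fixed
- front_knob (a point): centre of the top of the front knob (of the front right burner), the nearest to the robot of four in a row along x at the hob's right end, 110 mm apart. Round, 38 mm across, vertical axis; its side spans 8 to 33 mm above the worktop, the hob's top is at 6 mm
- gas_hob_knob_4 (a joint): angle of the front knob (rad): 0 is off, grows anticlockwise seen from above up to 3.67, stays where it is left; light friction (about 0.03 N m)
- gas_hob_knob_3 (a joint): angle of the second knob from the front (rad), 0 is off; stays off
- gas_hob_knob_2 (a joint): angle of the third knob from the front (rad), 0 is off; stays off
- onion: loose onion, 83 mm across and 94 mm high, on the chopping board to the right; origin at its underside; bystander
- lemon: loose lemon, 78x55x56 mm, on the chopping board to the right; origin at its underside; bystander
- garlic: loose garlic bulb, 60 mm across and 58 mm high, on the worktop between stand and hob; origin at its underside; bystander
- kitchen_timer: round kitchen timer, 62 mm across and 43 mm high, on the worktop between stand and hob; origin at its underside; bystander
- pepper_mill: upright mill with a dark body, 52 mm across and 144 mm high, behind on the worktop right of the hob; origin at its underside; bystander
- salt_mill: upright mill with a light body, 52 mm across and 144 mm high, near the other mill (the two may swap places); origin at its underside; bystander

How it is judged:
By the outcome, as a careful person would: the job done as asked, in the order asked, and still so for the second after the job is handed in, with the robot touching nothing.
It also fails if it takes over 61 s, if anything falls off the work surface, if the arm or the gripper's body presses on something with over 40 N, if the wrist force passes 120 N, or if a joint passes its speed limit or range.

## Robot

A 6-joint arm with a two-finger parallel gripper is mounted at the origin on a cart in front of the work surface, level with it; the furniture and walls round the work are solid. World frame = base frame: x ahead of the robot, y to its left, z up, the work surface at z = 0. Lengths are in m, angles in rad, forces in N, time in s.
With the tool pointing down it reaches from about 0.3 to 0.875 m from the base axis. Payload 6.4 kg.
Tool frame: the origin (TCP) lies on the centre line of the jaws, within the pads' length; the fingertips stand 11 mm ahead of it and the grasp point (between the pads) lies 8 mm behind it; x points along the fingers, y is the direction in which the jaws open and shut, and the axes are right-handed (so a half turn about x gives the same grasp; the last joint's range is limited). The gripper opens to 85 mm and grips with 20 to 120 N. Pads are 22 mm wide; open, the fingers measure 114 mm over their backs; the gripper's body (76 mm by 85 mm) begins 54 mm behind the grasp point. The pads swing forward as they close: fully open they stand 13 mm farther back than shut.
Start: joints at [-1.482, 0.181, 1.607, -0, 1.354, -0.206], TCP at [0.167, -0.55, 0.242] pointing down, gripper open.
Joint ranges: [-2.99, 2.99], [-0.89, 2.07], [0.3, 2.58], [-1.14, 4.28], [0, 2.63], [-3.12, 3.12]. Speed limits (rad/s): [2.57, 2.57, 3.01, 3.14, 3.14, 3.14].

## Interface

Orientations are given as a unit quaternion [w, x, y, z].
In Python, from bench import ctrl, camera, hand_in gives the robot as it stands. The module is installed in compiled form; this text tells all that it offers.
- The arm moves only by the tool drive_tool, never from a script. Its argument "increments" is a list of rows, each a list of 7 numbers: the shift along the tool's x, y, z in m, then the turn, a rotation vector about the tool's x, y, z in degrees, then the gripper's target within -1 to 1 (fully open at 1, half-way at 0, shut at -1). In form: [[dx, dy, dz, rx, ry, rz, claw], ...]. A call has 1 to 10 rows; each row shifts and turns the commanded pose from where the row before left it, along the tool's axes as they then stand; what a row does not reach is not made up. A row lasts 1/8 s, in which the tool goes at most 62.5 mm and 10.7 degrees, less where a joint would pass 70% of its speed; a pose out of reach is approached as far as the arm can. A call is refused whole if a number of a shift passes 0.0625 or a number of a turn 10.7, either way. A call with a gripper value outside its range is refused whole. The fingers move at their own pace and stop on an object; the grip force is fixed at half the most. Time passes only in rows, so rows that do not move let the fingers close. It gives the time, the measured TCP pose, the force and the opening at its end, in the units of the state.
- ctrl.get_obs(): the state, without advancing time (a new reading comes with each control period).
- camera(name): name is "side" or "top"; returns a dict with "img" (420x560x3 uint8, red, green, blue), "depth" (420x560 float32, m along the optical axis (not along the pixel's ray), 0 where there is no reading), "fx", "fy", "cx", "cy" (pixels), "k1" (the pictures are not rectified: a ray, as slopes to the right and down, at radius r is drawn at 1 + k1 r^2 times it, then the intrinsics apply), "world_from_camera" (4x4, takes a point from camera to world coordinates). Camera axes: x right, y down, z forward; pixel columns grow to the right and rows downward; lengths in m; the calibration is good to about 2 mm. A picture is of the moment at which its call begins.
- hand_in(): hands the job in, once; it reports no verdict.
The state is a dict: "time_s": time; "q": joint angles; "dq": joint speeds; "joint_efforts": joint torques, N m; "eef_pos": TCP position; "eef_rot": TCP orientation; "wrist_force": force on the tool from outside, world axes, zero at the start; "torque": the same for the moment, N m; "opening": opening from 0.0 (shut) to 1.0 (fully open).
Only numpy, scipy, OpenCV 4.12 (cv2) and the standard library are available. Lean on these libraries where they do the work, as an engineer would, in place of code of your own. Each camera call takes 0.05 s, during which the arm holds its last target.

## Working session

There is one attempt and no reset: what is moved stays moved. The work goes in short steps, Python scripts to look and compute and a tool call to move; the robot and the scene stay as the last step left them, time stands still between calls to the robot, and variables do not carry over. Pictures are saved under pics/ and viewed, and the job is handed in when it is done.

Besides the shell and the picture viewer there is one more tool, called after "Emit:" as name(argument=value, ...), one argument or row to a line, values as JSON. drive_tool: Moves the arm, as the interface text tells. Its arguments: {"type":"object","properties":{"increments":{"type":"array","items":{"type":"array","items":{"type":"number"}}}},"required":["increments"]}

```bash
mkdir -p pics
cat > h.py <<'E'
import numpy as np, cv2
from bench import ctrl, camera, hand_in
from scipy.spatial.transform import Rotation as R
def snap(name,tag):
    c=camera(name); np.savez(f'pics/{tag}.npz',**{k:np.array(v) for k,v in c.items()})
    cv2.imwrite(f'pics/{tag}.png',c['img'][:,:,::-1]); return c
def load(tag): return dict(np.load(f'pics/{tag}.npz'))
def ray(c,u,v):
    xd=(u-c['cx'])/c['fx']; yd=(v-c['cy'])/c['fy']; rd=np.hypot(xd,yd); r=rd
    for _ in range(30): r=rd/(1+c['k1']*r*r)
    s=r/rd if rd>0 else 1
    return np.array([xd*s,yd*s,1.])
def pt(c,u,v,z=None):
    T=c['world_from_camera']; d=ray(c,u,v)
    if z is None:
        k=float(c['depth'][int(round(v)),int(round(u))]); return (T@np.r_[d*k,1])[:3]
    w=T[:3,:3]@d; k=(z-T[2,3])/w[2]; return T[:3,3]+k*w
def proj(c,p):
    T=np.linalg.inv(c['world_from_camera']); q=T[:3,:3]@np.array(p)+T[:3,3]; x=q[0]/q[2];y=q[1]/q[2]; s=1+c['k1']*(x*x+y*y)
    return c['fx']*x*s+c['cx'], c['fy']*y*s+c['cy']
def crop(tag,u0,v0,u1,v1,f,out):
    im=cv2.imread(f'pics/{tag}.png')[v0:v1,u0:u1]; cv2.imwrite(f'pics/{out}.png',cv2.resize(im,None,fx=f,fy=f,interpolation=cv2.INTER_CUBIC))
def cloud(c):
    H,W=c['depth'].shape; u,v=np.meshgrid(np.arange(W),np.arange(H))
    K=np.array([[c['fx'],0,c['cx']],[0,c['fy'],c['cy']],[0,0,1]],float)
    xd=(u-c['cx'])/c['fx'];yd=(v-c['cy'])/c['fy'];rd=np.hypot(xd,yd);r=rd.copy()
    for _ in range(30): r=rd/(1+c['k1']*r*r)
    s=np.where(rd>0,r/np.maximum(rd,1e-9),1)
    P=np.stack([xd*s,yd*s,np.ones_like(xd)],-1)*c['depth'][...,None]
    T=c['world_from_camera']; return P@T[:3,:3].T+T[:3,3]
E
python3 - <<'E'
from h import *
print(ctrl.get_obs())
for n in('side','top'):
    c=snap(n,n+'0'); print(n,c['fx'],c['cx'],c['cy'],c['k1'],c['world_from_camera'])
E
```

```text
{'time_s': 0.0, 'q': array([-1.48228710e+00,  1.81568846e-01,  1.60802892e+00, -1.76954751e-05,
        1.35378959e+00, -2.06310037e-01]), 'dq': array([ 0.00039729, -0.00084013, -0.00013   ,  0.00029982, -0.00091024,
       -0.00219453]), 'joint_efforts': array([-5.01109516e-04, -4.44871294e+01, -3.51341379e+01, -3.10543564e-04,
        9.08612536e-03, -9.24862491e-06]), 'eef_pos': array([ 0.16703289, -0.54963611,  0.2413584 ]), 'eef_rot': array([ 0.10322478,  0.69946888,  0.10449234, -0.69940637]), 'wrist_force': array([ 0.35030702, -0.34244545, -0.2630462 ]), 'torque': array([-0.00828869, -0.05455202, -0.01026811]), 'opening': 0.9983175176227855}
side 462.85060163390006 276.77702682849866 208.83818001224097 -0.05632536936648403 [[-0.56855003 -0.4258004   0.70387846 -0.41056416]
 [-0.82227819  0.26847051 -0.501779    0.61605141]
 [ 0.02468709 -0.86407037 -0.50276529  0.89150291]
 [ 0.          0.          0.          1.        ]]
top 441.03561334053705 277.01559697785757 210.10594955977754 -0.05903950484014877 [[-0.38068642 -0.88710458  0.26100442  0.1708953 ]
 [-0.9246926   0.36378913 -0.11225446  0.09138361]
 [ 0.00463088 -0.28408261 -0.95878862  1.7661446 ]
 [ 0.          0.          0.          1.        ]]
```

View pics/side0.png

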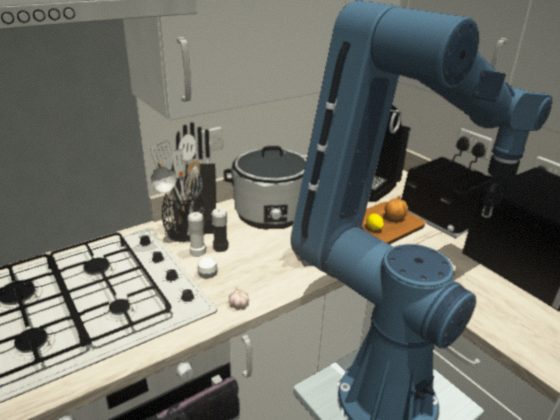

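View pics/top0.png

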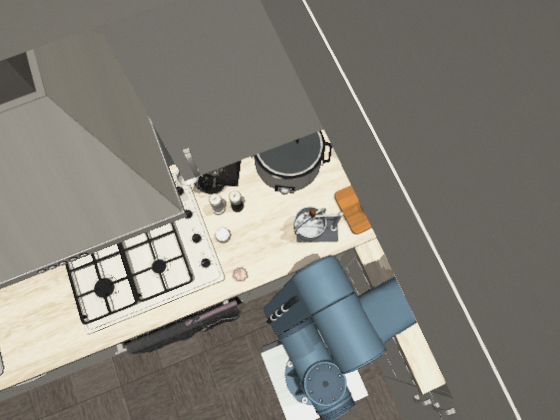

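Run:
```python
from h import *
crop('top0',270,180,380,260,7,'c1'); crop('top0',120,170,270,300,5,'c2'); crop('side0',60,220,260,340,4,'c3')
```

```text
(no output)
```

View pics/c1.png

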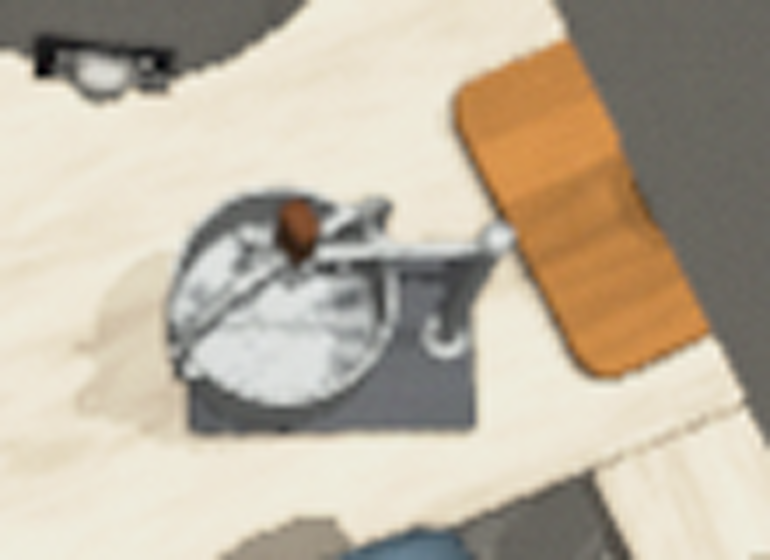

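View pics/c2.png

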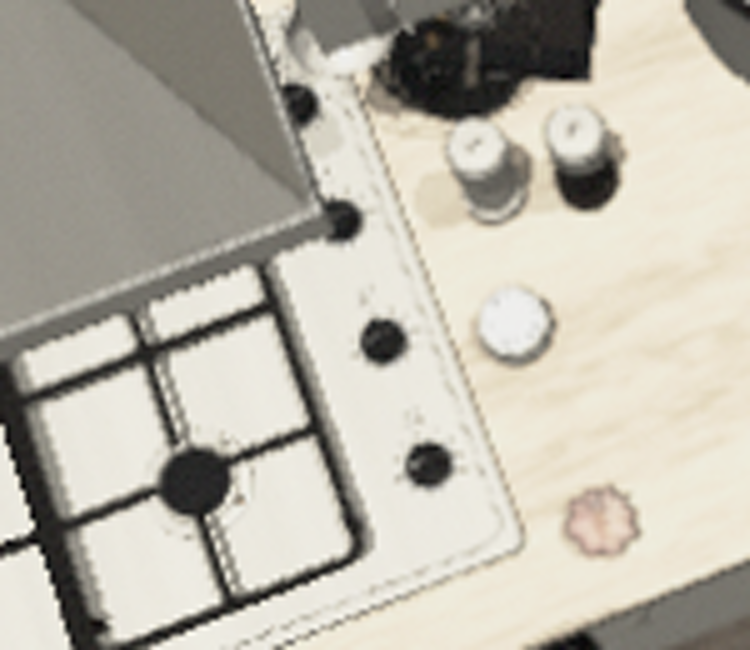

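View pics/c3.png

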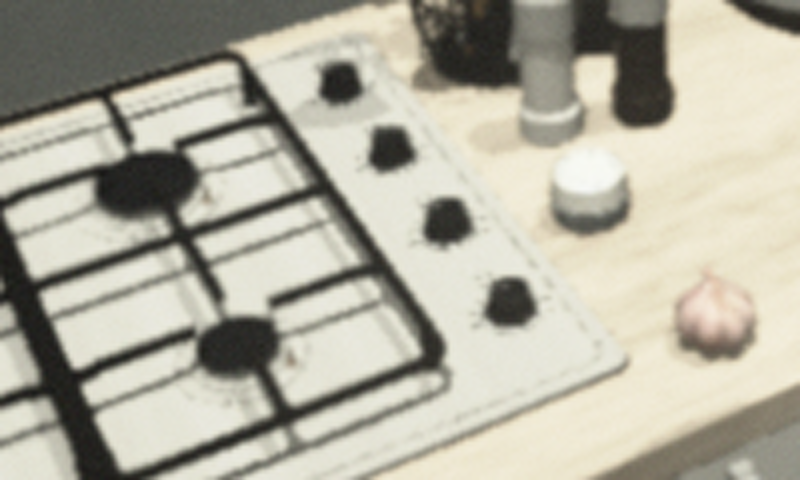

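Run:
```python
from h import *
c=load('top0'); s=load('side0')
P=lambda n,cc,u,v,z: print(n,u,v,'z-plane',pt(cc,u,v,z).round(4),'depth',pt(cc,u,v).round(4))
P('post',c,270+498/7,180+235/7,.231)
P('cornL',c,270+188/7,180+432/7,.010);P('cornR',c,270+475/7,180+432/7,.010)
P('grip top',c,270+297/7,180+203/7,.265); P('grip c',c,270+297/7,180+228/7,.243)
P('ring end',c,270+182/7,180+350/7,.2)
for n,u,v in(('k4',430,462),('k3',383,339),('k2',342,219),('k1',297,104)): P(n,c,120+u/5,170+v/5,.033)
for n,u,v in(('k4',510,300),('k3',447,217),('k2',390,146),('k1',340,80)): P('s'+n,s,60+u/4,220+v/4,.025)
P('burner cap',c,120+195/5,170+480/5,.04)
P('bar E',c,120+312/5,170+432/5,.048);P('bar W',c,120+65/5,170+522/5,.048);P('bar N',c,120+145/5,170+350/5,.048);P('bar S',c,120+233/5,170+600/5,.048)
P('s cap',s,60+237/4,220+343/4,.04)
P('sbar E',s,60+372/4,220+268/4,.048);P('sbar W',s,60+88/4,220+372/4,.048)
P('sbar S',s,60+290/4,220+412/4,.048);P('sbar N',s,60+180/4,220+237/4,.048)
P('timer',c,120+515/5,170+325/5,.043);P('garlic',c,120+602/5,170+520/5,.05)
```

```text
post 341.1428571428571 213.57142857142856 z-plane [ 0.4884 -0.2987  0.231 ] depth [ 0.4884 -0.2987  0.231 ]
cornL 296.85714285714283 241.71428571428572 z-plane [ 0.4943 -0.1379  0.01  ] depth [ 0.4975 -0.1401 -0.0075]
cornR 337.8571428571429 241.71428571428572 z-plane [ 0.4307 -0.2925  0.01  ] depth [ 0.4329 -0.2958 -0.0051]
grip top 312.42857142857144 209.0 z-plane [ 0.5356 -0.2024  0.265 ] depth [ 0.5368 -0.2034  0.26  ]
grip c 312.42857142857144 212.57142857142856 z-plane [ 0.5286 -0.2013  0.243 ] depth [ 0.5255 -0.1988  0.2564]
ring end 296.0 230.0 z-plane [ 0.5007 -0.1273  0.2   ] depth [ 0.5117 -0.1346  0.1479]
k4 206.0 262.4 z-plane [0.5495 0.2314 0.033 ] depth [0.5507 0.2318 0.0276]
k3 196.6 237.8 z-plane [0.658  0.2325 0.033 ] depth [0.66   0.2331 0.0261]
k2 188.4 213.8 z-plane [0.7658 0.2302 0.033 ] depth [0.7661 0.2302 0.0321]
k1 179.4 190.8 z-plane [0.8743 0.2324 0.033 ] depth [0.8763 0.2328 0.0279]
sk4 187.5 295.0 z-plane [0.5406 0.2374 0.025 ] depth [0.5394 0.2379 0.026 ]
sk3 171.75 274.25 z-plane [0.6509 0.2366 0.025 ] depth [0.6529 0.2359 0.0234]
sk2 157.5 256.5 z-pla
[... 378 characters left out ...]
9.0 240.0 z-plane [0.7175 0.4113 0.048 ] depth [0.7162 0.4105 0.0522]
bar S 166.6 290.0 z-plane [0.5025 0.4087 0.048 ] depth [0.5038 0.41   0.0409]
s cap 119.25 305.75 z-plane [0.5825 0.4165 0.04  ] depth [0.601  0.4128 0.0242]
sbar E 153.0 287.0 z-plane [0.5979 0.3139 0.048 ] depth [0.6034 0.3123 0.0434]
sbar W 82.0 313.0 z-plane [0.5979 0.5093 0.048 ] depth [0.6075 0.5083 0.0399]
sbar S 132.5 323.0 z-plane [0.4924 0.4111 0.048 ] depth [0.4968 0.4101 0.0438]
sbar N 105.0 279.25 z-plane [0.7035 0.4165 0.048 ] depth [0.7074 0.4158 0.0451]
timer 223.0 235.0 z-plane [0.6259 0.1297 0.043 ] depth [0.6265 0.1297 0.0407]
garlic 240.4 274.0 z-plane [0.4521 0.1213 0.05  ] depth [0.4536 0.1214 0.0409]
```

```bash
cat > ov.py <<'E'
from h import *
def ov(tag,box,f,out,items):
    c=load(tag); u0,v0,u1,v1=box
    im=cv2.resize(cv2.imread(f'pics/{tag}.png')[v0:v1,u0:u1],None,fx=f,fy=f,interpolation=cv2.INTER_CUBIC)
    for pts,col in items:
        q=np.array([[(proj(c,p)[0]-u0+.5)*f-.5,(proj(c,p)[1]-v0+.5)*f-.5] for p in pts])
        cv2.polylines(im,[np.int32(np.round(q*16))],False,col,1,cv2.LINE_AA,4)
    cv2.imwrite(f'pics/{out}.png',im)
def circ(x,y,z,r): return [(x+r*np.cos(a),y+r*np.sin(a),z) for a in np.linspace(0,2*np.pi,40)]
E
python3 - <<'E'
from ov import *
it=[]
for i in range(4):
    it+=[(circ(.5475+.11*i,.2325,.033,.019),(0,0,255)),(circ(.5475+.11*i,.2325,.008,.019),(0,255,0))]
X,Y=.606,.411
it+=[([(X-.12,Y,.048),(X+.12,Y,.048)],(0,0,255)),([(X,Y-.12,.048),(X,Y+.12,.048)],(0,0,255))]
ov('top0',(120,205,220,300),8,'o1',it); ov('side0',(70,250,210,340),5,'o2',it)
E
```

```text
(no output)
```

View pics/o1.png

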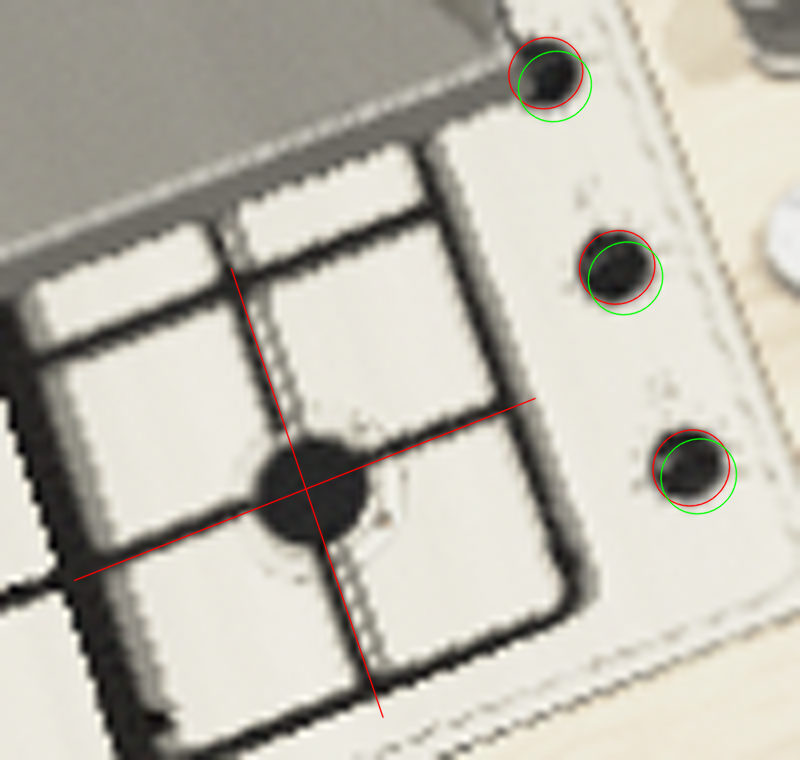

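View pics/o2.png

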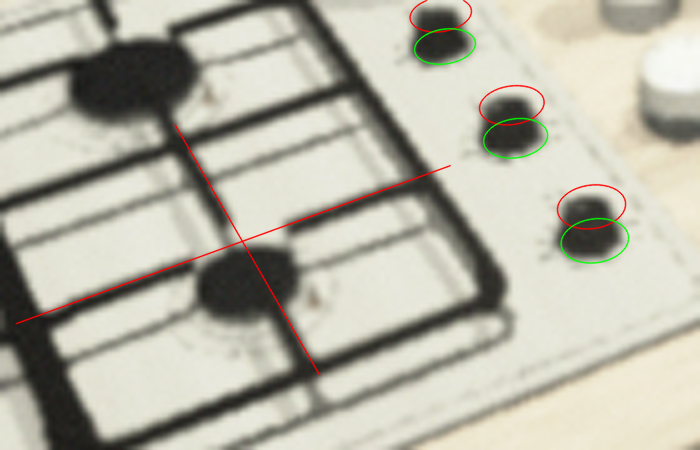

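Run:
```python
from h import *
for tag in('top0','side0'):
    c=load(tag); P=cloud(c); D=c['depth']>0
    for (x0,x1,y0,y1) in((.5,.6,.0,.1),(.45,.5,.1,.2),(.5,.7,.06,.09),(.42,.62,.17,.19),(.43,.6,.2,.3)):
        m=D&(P[...,0]>x0)&(P[...,0]<x1)&(P[...,1]>y0)&(P[...,1]<y1)&(abs(P[...,2])<.02)
        z=P[m][:,2]; print(tag,(x0,y0),len(z),np.median(z).round(4) if len(z) else None,z.std().round(4) if len(z) else 0)
    # top of the pan support
    m=D&(P[...,0]>.43)&(P[...,0]<.85)&(P[...,1]>.27)&(P[...,1]<.56)&(P[...,2]>.035)&(P[...,2]<.08)
    print(m.sum(),np.percentile(P[m],[1,50,99],axis=0).round(3).tolist())
    I=c['img'].astype(int)
    m=D&(I[...,0]-I[...,2]>25)&(P[...,2]>.2)&(P[...,2]<.3)&(abs(P[...,0]-.53)<.1)&(abs(P[...,1]+.2)<.1)
    print('brown',m.sum(),P[m].mean(0) if m.sum() else '')
```

```text
top0 (0.5, 0.0) 587 -0.0007 0.0044
top0 (0.45, 0.1) 212 0.0016 0.005
top0 (0.5, 0.06) 343 -0.0009 0.0047
top0 (0.42, 0.17) 250 0.0017 0.005
top0 (0.43, 0.2) 1003 0.0054 0.0051
980 [[0.498, 0.3, 0.036], [0.613, 0.467, 0.046], [0.75, 0.555, 0.056]]
brown 36 [ 0.52691397 -0.19885614  0.25464675]
side0 (0.5, 0.0) 651 -0.0015 0.0019
side0 (0.45, 0.1) 276 -0.0016 0.0039
side0 (0.5, 0.06) 353 -0.0016 0.002
side0 (0.42, 0.17) 289 -0.0015 0.0031
side0 (0.43, 0.2) 1425 0.0031 0.0039
2295 [[0.494, 0.3, 0.036], [0.626, 0.465, 0.043], [0.837, 0.556, 0.049]]
brown 0
```

```bash
cat >> h.py <<'E'
def st():
    o=ctrl.get_obs(); q=o['eef_rot']; return o,R.from_quat([q[1],q[2],q[3],q[0]])
def go(target,heady=None):
    """shift in present tool axes to world target; heading of tool y"""
    o,r=st(); M=r.as_matrix(); d=M.T@(np.array(target)-o['eef_pos'])
    print('t',o['time_s'],'pos',o['eef_pos'].round(4),'F',o['wrist_force'].round(2),'open',round(o['opening'],3))
    print('tool x',M[:,0].round(3),'heading of tool y',np.degrees(np.arctan2(M[1,1],M[0,1])).round(2))
    print('shift tool',d.round(4))
    if heady is not None:
        a=np.radians(heady); y=np.array([np.cos(a),np.sin(a),0]); x=np.array([0,0,-1.]); T=np.stack([x,y,np.cross(x,y)],1)
        rv=R.from_matrix(M.T@T).as_rotvec(degrees=True); print('rotvec deg',rv.round(2)); print('shift in final axes',(T.T@(np.array(target)-o['eef_pos'])).round(4))
E
python3 - <<'E'
from h import *
go([.5287,-.2017,.33],-22.6); go([.5287,-.2017,.33],157.4)
c=load('top0')
for u,v in((218,200),(235,196)): print(pt(c,u,v,.144))
P=cloud(c); I=c['img']
for u,v in ((180,210),(140,120),(100,250),(200,100),(170,150)): print('hood',u,v,P[v,u].round(3))
E
```

```text
t 0.1 pos [ 0.167  -0.5497  0.2415] F [0.67 0.16 0.02] open 1.001
tool x [-0.     0.002 -1.   ] heading of tool y -73.11
shift tool [-0.088  -0.2281 -0.4472]
rotvec deg [-50.51  -0.06   0.08]
shift in final axes [-0.0885  0.2002 -0.4603]
t 0.1 pos [ 0.167  -0.5497  0.2415] F [0.67 0.16 0.02] open 1.001
tool x [-0.     0.002 -1.   ] heading of tool y -73.11
shift tool [-0.088  -0.2281 -0.4472]
rotvec deg [1.2949e+02 9.0000e-02 7.0000e-02]
shift in final axes [-0.0885 -0.2002  0.4603]
[0.73666664 0.0969503  0.144     ]
[0.72692342 0.03034428 0.144     ]
hood 180 210 [0.518 0.183 0.802]
hood 140 120 [0.758 0.198 0.825]
hood 100 250 [0.767 0.619 0.007]
hood 200 100 [0.72  0.05  0.881]
hood 170 150 [0.718 0.164 0.706]
```

Emit:
drive_tool(
  increments=[
    [-0.018,0,0,-10.1,0,0,1],
    [-0.018,0,0,-10.1,0,0,1],
    [-0.018,0,0,-10.1,0,0,1],
    [-0.018,0,0,-10.1,0,0,1],
    [-0.0165,0,0,-10.1,0,0,1],
  ],
)

```text
time_s: 0.72
eef_pos: [0.1671, -0.55, 0.3309]
eef_rot: [0.394, 0.587, 0.394, -0.587]
wrist_force: [0.1, -0.1, -0.1]
opening: 1.002
```

Emit:
drive_tool(
  increments=[
    [0,0.02,-0.046,0,0,0,1],
    [0,0.02,-0.046,0,0,0,1],
    [0,0.02,-0.046,0,0,0,1],
    [0,0.02,-0.046,0,0,0,1],
    [0,0.02,-0.046,0,0,0,1],
    [0,0.02,-0.046,0,0,0,1],
    [0,0.02,-0.046,0,0,0,1],
    [0,0.02,-0.046,0,0,0,1],
    [0,0.02,-0.046,0,0,0,1],
    [0,0,0,0,0,0,1],
  ],
)

```text
time_s: 1.98
eef_pos: [0.494, -0.2345, 0.3302]
eef_rot: [0.393, 0.587, 0.394, -0.587]
wrist_force: [-0.5, -0.4, -0.6]
opening: 0.994
```

Run:
```python
from h import *
snap('top','top1'); snap('side','side1')
go([.5287,-.2017,.33],-22.6)
```

```text
t 2.075 pos [ 0.4923 -0.2368  0.3303] F [ 0.69  0.04 -0.82] open 1.004
tool x [-0.001  0.    -1.   ] heading of tool y -22.52
shift tool [ 0.0002  0.0201 -0.0464]
rotvec deg [0.08 0.01 0.07]
shift in final axes [ 0.0003  0.0201 -0.0464]
```

View pics/side1.png

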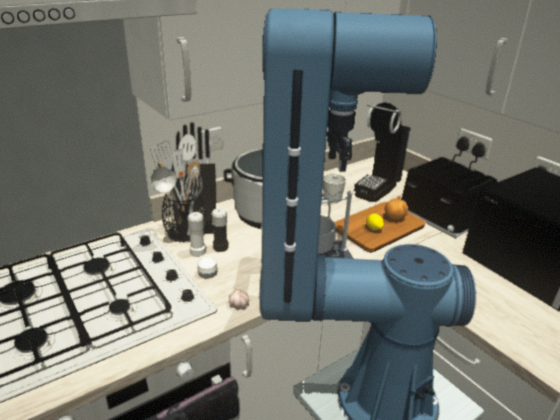

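View pics/top1.png

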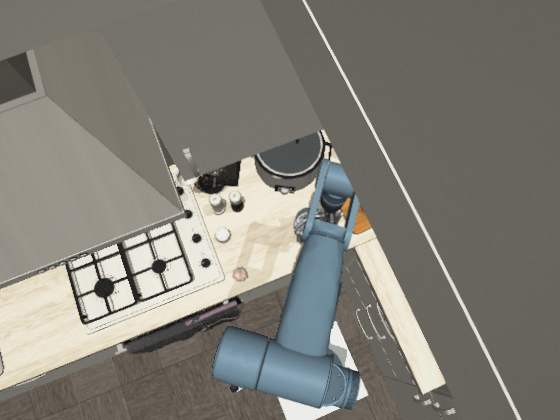

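Run:
```python
from ov import *
o,r=st(); M=r.as_matrix(); p=o['eef_pos']
tips=[p+M@np.array([.011-.013,s*.0425,w]) for s in(-1,1) for w in(-.011,.011)]
seat=np.array([.5287,-.2017]); u=np.array([.384,.923]); y=np.array([.923,-.384])
def S(x,yy,z): q=seat-u*x+y*yy; return (q[0],q[1],z)
it=[([tips[0],tips[1]],(0,255,0)),([tips[2],tips[3]],(0,255,0)),([p-[0,0,-.05],p],(255,0,0))]
for a in(-1,1):
  for b in(-1,1): it.append(([S(.105+a*.007,b*.007,.01),S(.105+a*.007,b*.007,.231)],(0,0,255)))
it.append(([S(-.047,-.055,.01),S(.123,-.055,.01),S(.123,.055,.01),S(-.047,.055,.01),S(-.047,-.055,.01)],(0,0,255)))
it.append((circ(*S(0,0,.12),.063),(255,0,255)))
it.append((circ(*S(0,0,.265),.008),(255,0,0)))
ov('side1',(300,90,400,270),4,'o3',it); ov('top0',(270,180,380,260),7,'o4',it)
```

```text
(no output)
```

View pics/o3.png

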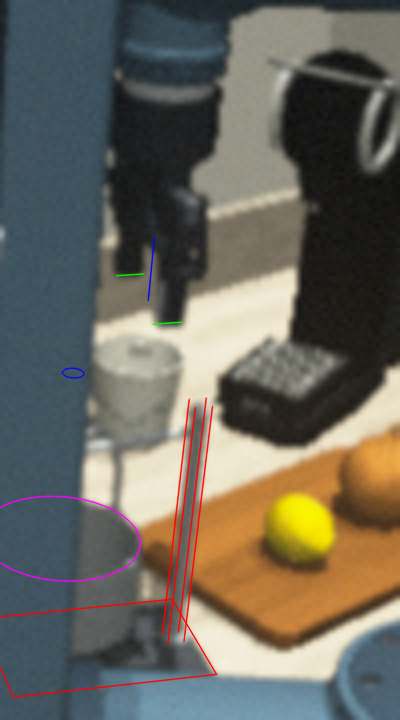

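View pics/o4.png

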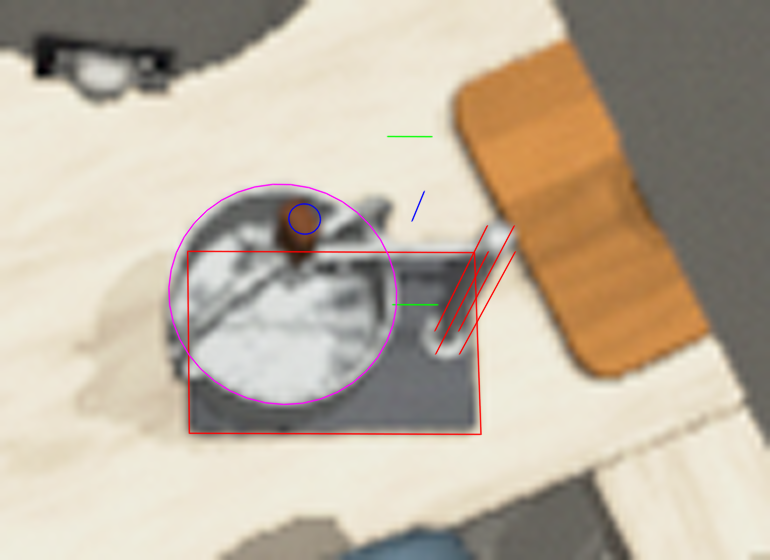

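Run:
```python
from h import *
go([.5315,-.2000,.237],-22.6)
```

```text
t 2.075 pos [ 0.4923 -0.2368  0.3303] F [ 0.69  0.04 -0.82] open 1.004
tool x [-0.001  0.    -1.   ] heading of tool y -22.52
shift tool [ 0.0932  0.0222 -0.049 ]
rotvec deg [0.08 0.01 0.07]
shift in final axes [ 0.0933  0.022  -0.049 ]
```

Emit:
drive_tool(
  increments=[
    [0,0.011,-0.0245,0,0,0,1],
    [0,0.011,-0.0245,0,0,0,1],
    [0,0,0,0,0,0,1],
    [0,0,0,0,0,0,1],
  ],
)

```text
time_s: 2.58
eef_pos: [0.5307, -0.2016, 0.3306]
eef_rot: [-0.392, -0.588, -0.392, 0.589]
wrist_force: [-0.2, -0.8, -0.1]
opening: 0.999
```

Run:
```python
from ov import *
snap('top','top2'); snap('side','side2')
go([.5315,-.2000,.237],-22.6)
crop('top2',270,150,390,260,6,'c5'); crop('side2',250,100,370,260,4,'c6')
```

```text
t 2.675 pos [ 0.5308 -0.2015  0.3307] F [0.16 0.33 0.66] open 1.002
tool x [-0. -0. -1.] heading of tool y -22.7
shift tool [ 0.0937  0.0001 -0.0017]
rotvec deg [-0.1   0.02  0.02]
shift in final axes [ 0.0937  0.0001 -0.0017]
```

View pics/c5.png

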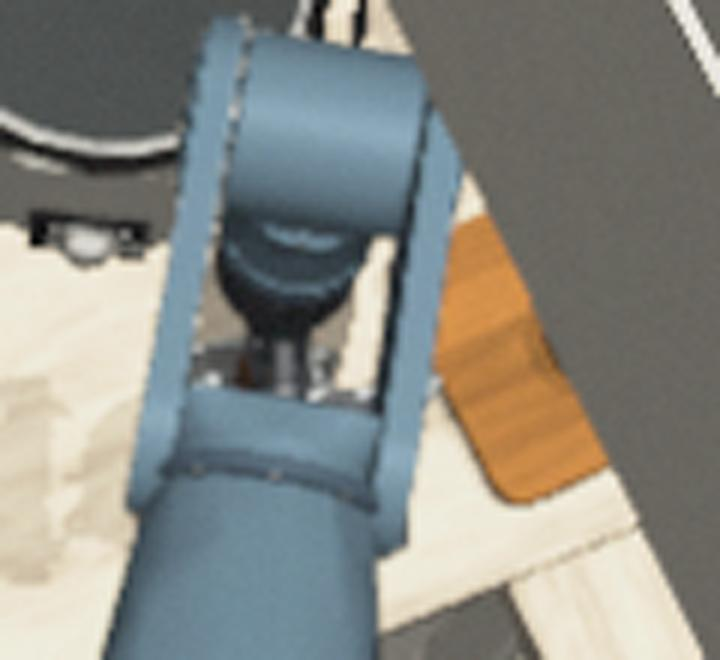

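View pics/c6.png

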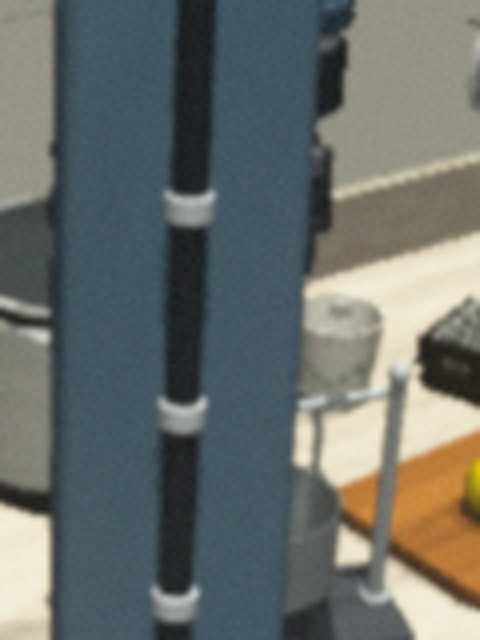

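Run:
```python
from ov import *
o,r=st(); M=r.as_matrix(); p=o['eef_pos']; it=[]
for s in(-1,1):
  f=[p+M@np.array([x,s*.0425,w]) for x,w in((-.002,-.011),(-.002,.011),(-.045,.011),(-.045,-.011),(-.002,-.011))]
  it.append((f,(0,255,0)))
g=np.array([.5315,-.2000]); u=np.array([.384,.923]); y=np.array([.923,-.384])
box=lambda z:[(*(g+u*a*.012+y*b*.008),z) for a,b in((-1,-1),(-1,1),(1,1),(1,-1),(-1,-1))]
it2=[(box(.265),(0,0,255)),(box(.209),(255,0,255))]
ov('top2',(290,190,350,235),12,'o5',it+it2); ov('top0',(290,190,350,235),12,'o6',it2)
```

```text
(no output)
```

View pics/o5.png

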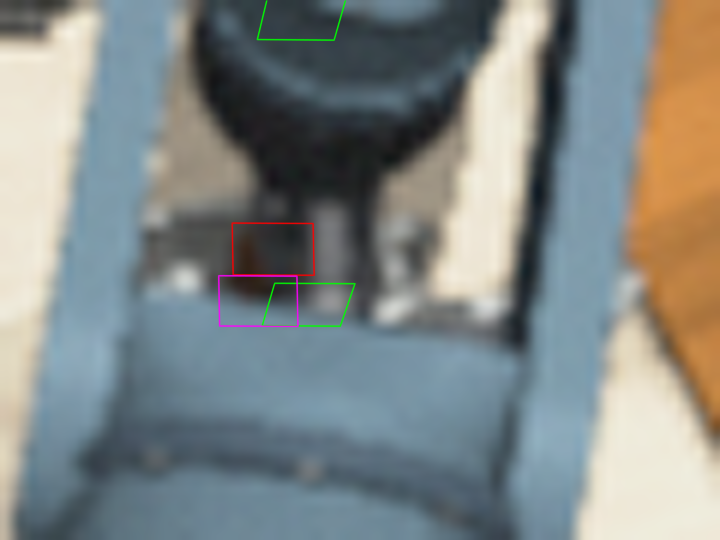

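View pics/o6.png

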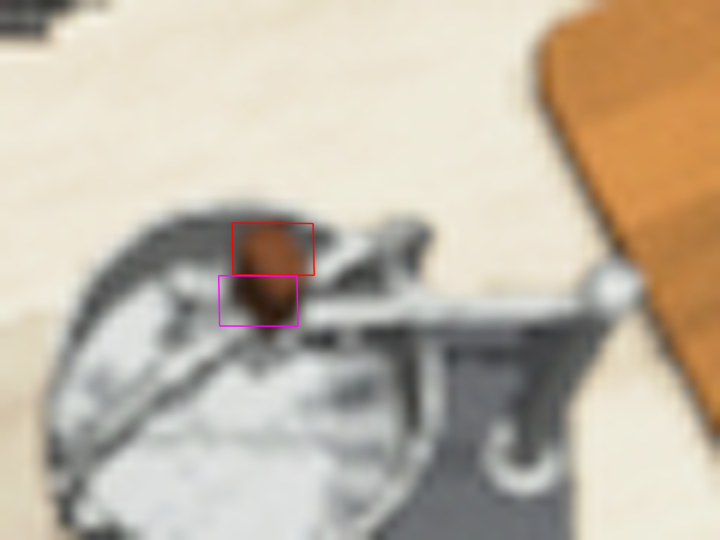

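Emit:
drive_tool(
  increments=[
    [0.025,0,-0.004,0,0,0,1],
    [0.03,0,0,0,0,0,1],
    [0.025,0,0,0,0,0,1],
    [0.0137,0,0,0,0,0,1],
    [0,0,0,0,0,0,1],
  ],
)

```text
time_s: 3.3
eef_pos: [0.5324, -0.1969, 0.2364]
eef_rot: [-0.392, -0.588, -0.393, 0.589]
wrist_force: [0.4, 0.6, 1.3]
opening: 0.996
```

Run:
```python
from ov import *
snap('top','top3')
go([.5315,-.2000,.237],-22.6)
crop('top3',270,150,390,260,6,'c5')
```

```text
t 3.35 pos [ 0.533  -0.1972  0.2375] F [-0.3   0.41  0.68] open 1.004
tool x [ 0. -0. -1.] heading of tool y -22.64
shift tool [ 0.0005 -0.0004  0.0032]
rotvec deg [-0.04  0.01 -0.01]
shift in final axes [ 0.0005 -0.0004  0.0032]
```

View pics/c5.png

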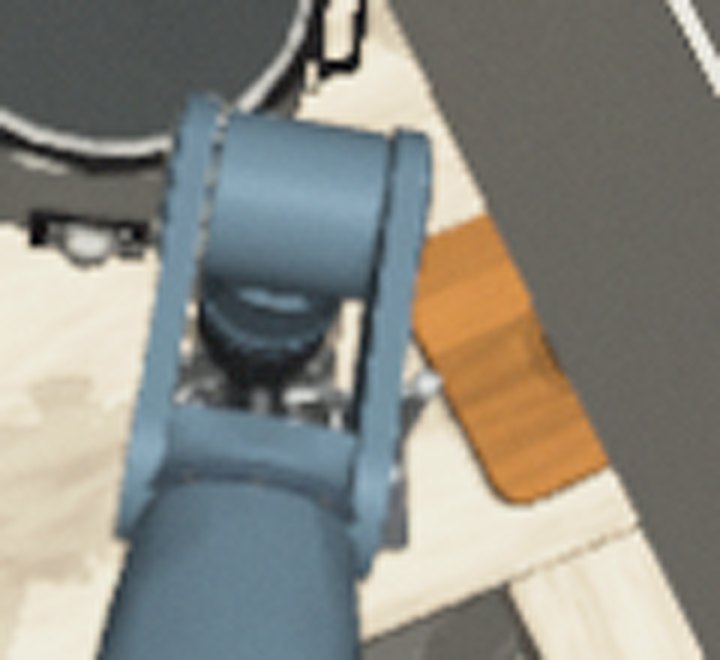

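Emit:
drive_tool(
  increments=[
    [0,0,0,0,0,0,-1],
    [0,0,0,0,0,0,-1],
    [0,0,0,0,0,0,-1],
    [0,0,0,0,0,0,-1],
    [0,0,0,0,0,0,-1],
    [0,0,0,0,0,0,-1],
  ],
)

```text
time_s: 4.1
eef_pos: [0.5335, -0.197, 0.2378]
eef_rot: [0.393, 0.589, 0.392, -0.588]
wrist_force: [0.6, 0.1, 6.0]
opening: 0.307
```

Run:
```python
from ov import *
go([.5315,-.2000,.237],-22.6); print(ctrl.get_obs()['torque'])
```

```text
t 4.1 pos [ 0.5335 -0.197   0.2378] F [0.6  0.06 6.04] open 0.307
tool x [ 0.001 -0.001 -1.   ] heading of tool y -22.61
shift tool [ 0.0008 -0.0007  0.0035]
rotvec deg [-0.01  0.01 -0.09]
shift in final axes [ 0.0008 -0.0007  0.0035]
[-0.02364214 -0.02944282 -0.01675909]
```

Emit:
drive_tool(
  increments=[
    [0,0,0,0,0,0,-1],
    [0,0,0,0,0,0,-1],
    [0,0,0,0,0,0,-1],
  ],
)

```text
time_s: 4.47
eef_pos: [0.5336, -0.197, 0.2379]
eef_rot: [0.393, 0.589, 0.392, -0.588]
wrist_force: [0.9, -0.1, 5.4]
opening: 0.309
```

Run:
```python
from ov import *
snap('top','top4')
go([.5315,-.2000,.237],-22.6); print(ctrl.get_obs()['torque'])
crop('top4',290,190,350,235,12,'c7')
```

```text
t 4.525 pos [ 0.5335 -0.1971  0.2379] F [-0.21 -0.13  5.15] open 0.306
tool x [ 0.001 -0.001 -1.   ] heading of tool y -22.61
shift tool [ 0.0009 -0.0008  0.0035]
rotvec deg [-0.01  0.02 -0.09]
shift in final axes [ 0.0009 -0.0008  0.0035]
[-0.04728345 -0.07739081  0.02430483]
```

View pics/c7.png

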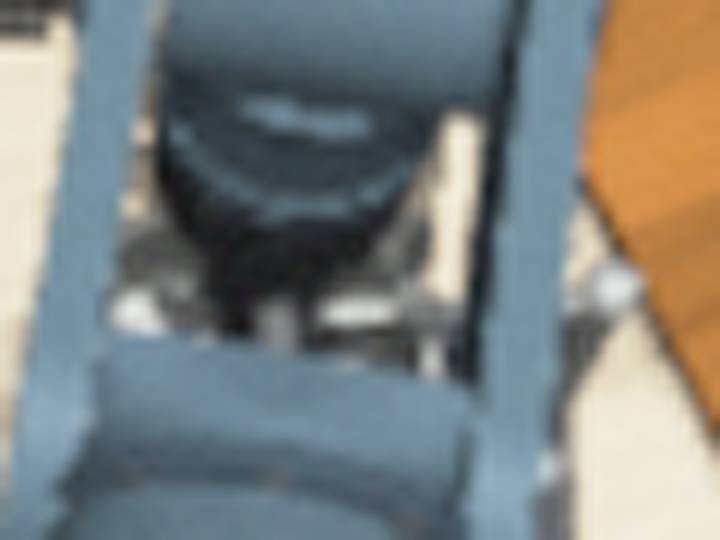

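Emit:
drive_tool(
  increments=[
    [-0.004,0,0,0,0,0,-1],
    [-0.006,0,0,0,0,0,-1],
    [-0.01,0,0,0,0,0,-1],
    [0,0,0,0,0,0,-1],
  ],
)

```text
time_s: 5.03
eef_pos: [0.5336, -0.1971, 0.2581]
eef_rot: [0.393, 0.589, 0.392, -0.588]
wrist_force: [-0.3, -0.5, -4.1]
opening: 0.308
```

Run:
```python
from ov import *
snap('side','side5')
go([.5315,-.2000,.237],-22.6); print(ctrl.get_obs()['torque'])
crop('side5',250,100,370,260,4,'c8')
```

```text
t 5.075 pos [ 0.5333 -0.1969  0.2576] F [-0.8  -0.62 -4.67] open 0.305
tool x [ 0.001 -0.001 -1.   ] heading of tool y -22.61
shift tool [ 0.0206 -0.0005  0.0036]
rotvec deg [-0.01  0.01 -0.06]
shift in final axes [ 0.0206 -0.0005  0.0036]
[ 0.05909458 -0.02303887  0.03946183]
```

View pics/c8.png

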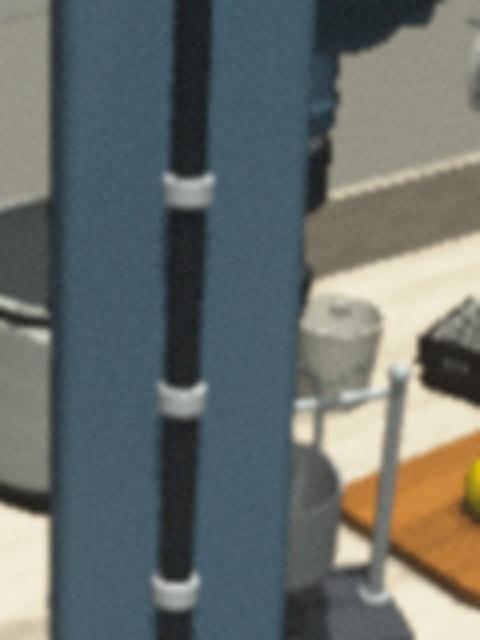

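Emit:
drive_tool(
  increments=[
    [-0.012,0,0,0,0,0,-1],
    [-0.012,0,0,0,0,0,-1],
    [-0.0115,0,0,0,0,0,-1],
    [0,0,0,0,0,0,-1],
    [0,0,0,0,0,0,-1],
  ],
)

```text
time_s: 5.7
eef_pos: [0.5329, -0.1966, 0.2924]
eef_rot: [-0.392, -0.588, -0.392, 0.588]
wrist_force: [0.1, -0.7, -4.6]
opening: 0.305
```

Run:
```python
from ov import *
snap('side','side6');snap('top','top6')
go([.5315,-.2000,.237],-22.6); print(ctrl.get_obs()['torque'])
crop('side6',270,100,370,260,4,'c8'); crop('top6',280,150,380,250,6,'c9')
```

```text
t 5.8 pos [ 0.5328 -0.1966  0.2919] F [-0.13  0.15 -5.23] open 0.306
tool x [-0.001  0.001 -1.   ] heading of tool y -22.61
shift tool [0.0549 0.0002 0.0037]
rotvec deg [-0.01 -0.01  0.07]
shift in final axes [0.0549 0.0001 0.0037]
[0.01563976 0.00598444 0.01504051]
```

View pics/c8.png

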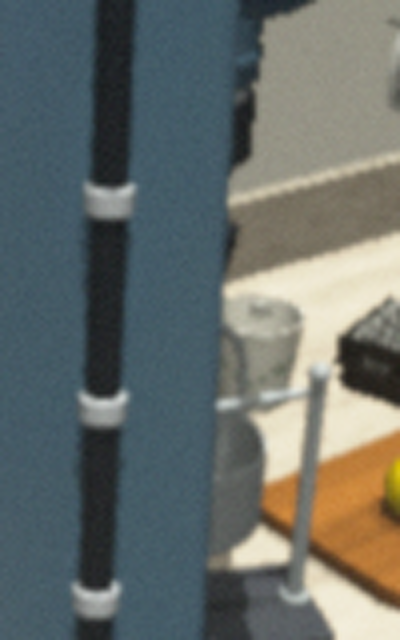

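View pics/c9.png

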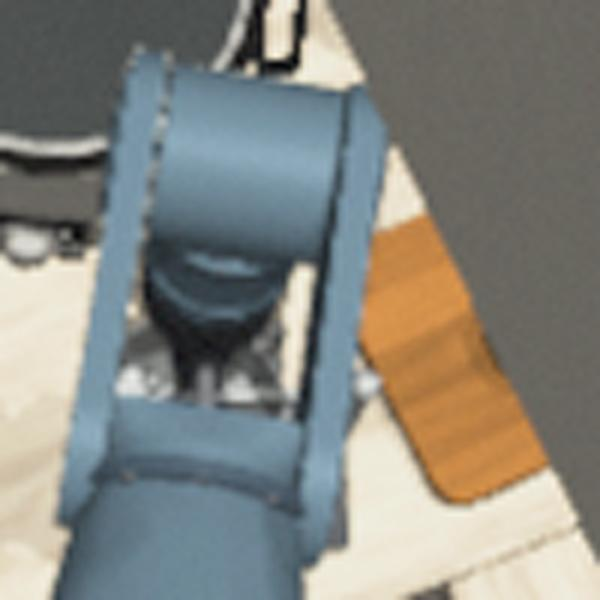

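Emit:
drive_tool(
  increments=[
    [0,0,-0.008,0,0,0,-1],
    [0,0,-0.012,0,0,0,-1],
    [0,0,-0.014,0,0,0,-1],
    [0,0,0,0,0,0,-1],
  ],
)

```text
time_s: 6.3
eef_pos: [0.5467, -0.1638, 0.2925]
eef_rot: [0.393, 0.588, 0.393, -0.588]
wrist_force: [-0.9, -1.2, -4.2]
opening: 0.307
```

Emit:
drive_tool(
  increments=[
    [0,0,-0.014,0,0,0,-1],
    [0,0,-0.016,0,0,0,-1],
    [0,0,-0.016,0,0,0,-1],
    [0,0,-0.016,0,0,0,-1],
    [0,0,-0.016,0,0,0,-1],
    [0,0,0,0,0,0,-1],
  ],
)

```text
time_s: 7.05
eef_pos: [0.5766, -0.0918, 0.2925]
eef_rot: [0.393, 0.588, 0.393, -0.588]
wrist_force: [-0.3, -1.3, -5.0]
opening: 0.311
```

Run:
```python
from ov import *
snap('side','side7');snap('top','top7')
go([.5315,-.2000,.237],-22.6); print(ctrl.get_obs()['torque'],ctrl.get_obs()['q'].round(2))
```

```text
t 7.15 pos [ 0.5761 -0.0934  0.2925] F [-0.85  0.31 -5.84] open 0.308
tool x [-0.    -0.001 -1.   ] heading of tool y -22.58
shift tool [ 0.0556 -0.0003  0.1155]
rotvec deg [0.02 0.04 0.01]
shift in final axes [ 0.0555 -0.0002  0.1156]
[ 0.13259345 -0.10244061 -0.0165266 ] [-0.36  0.16  1.53 -0.    1.45  0.03]
```

View pics/side7.png

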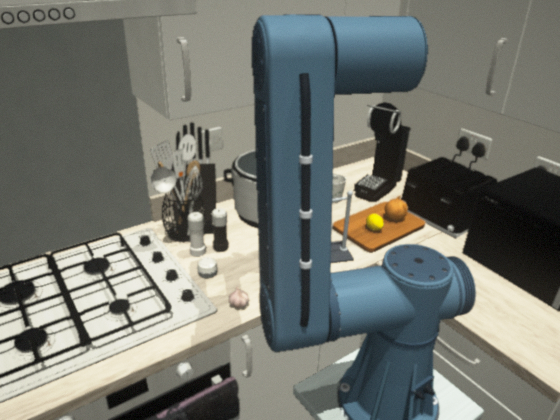

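View pics/top7.png

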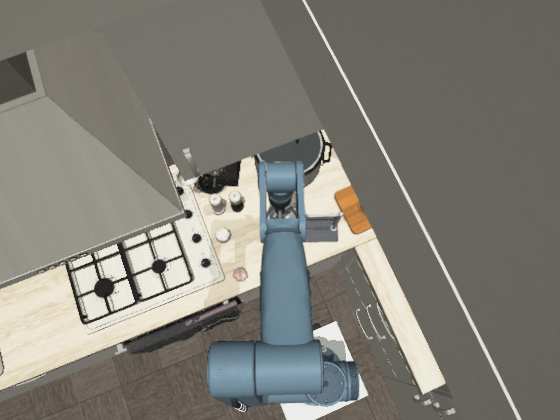

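Emit:
drive_tool(
  increments=[
    [-0.015,-0.006,-0.016,0,0,0,-1],
    [-0.015,-0.01,-0.027,0,0,0,-1],
    [-0.01,-0.014,-0.0375,0,0,0,-1],
    [0,-0.014,-0.0375,0,0,0,-1],
    [0,-0.014,-0.0375,0,0,0,-1],
    [0,-0.014,-0.0375,0,0,0,-1],
    [0,-0.014,-0.0375,0,0,0,-1],
    [0,-0.014,-0.0375,0,0,0,-1],
    [0,-0.014,-0.0375,0,0,0,-1],
    [0,-0.014,-0.0375,0,0,0,-1],
  ],
)

```text
time_s: 8.4
eef_pos: [0.5896, 0.2744, 0.3341]
eef_rot: [0.392, 0.589, 0.392, -0.588]
wrist_force: [-0.0, -0.4, -3.9]
opening: 0.304
```

Emit:
drive_tool(
  increments=[
    [0,-0.014,-0.0375,0,0,0,-1],
    [0,-0.014,-0.0375,0,0,0,-1],
    [0,-0.01,-0.027,0,0,0,-1],
    [0,-0.006,-0.016,0,0,0,-1],
    [0,0,0,0,0,0,-1],
  ],
)

```text
time_s: 9.02
eef_pos: [0.5942, 0.3994, 0.3329]
eef_rot: [0.393, 0.588, 0.393, -0.588]
wrist_force: [-0.0, -0.9, -4.1]
opening: 0.308
```

Run:
```python
from ov import *
snap('side','side8');snap('top','top8')
go([.596,.399,.33],-22.6); print(ctrl.get_obs()['torque'],ctrl.get_obs()['q'].round(2))
```

```text
t 9.125 pos [0.5947 0.3974 0.3328] F [ 0.08 -0.61 -4.74] open 0.303
tool x [-0.    -0.001 -1.   ] heading of tool y -22.65
shift tool [ 0.0028  0.0006 -0.002 ]
rotvec deg [-0.05  0.05 -0.02]
shift in final axes [ 0.0028  0.0006 -0.002 ]
[ 0.041329   -0.04324645  0.02896634] [ 0.42  0.44  1.09 -0.    1.6   0.82]
```

View pics/side8.png

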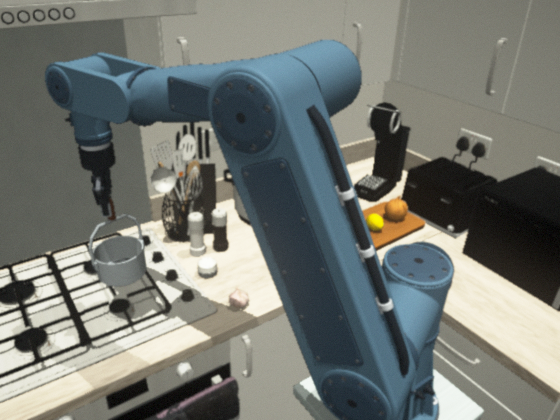

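View pics/top8.png

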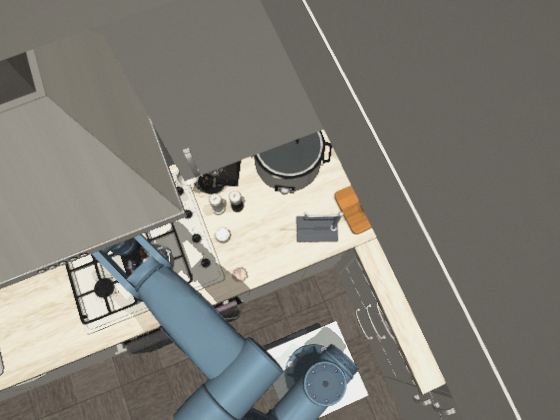

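```bash
cat > o8.py <<'E'
from ov import *
import sys
def potov(tag,out,dz,off=(0,0),X=.606,Y=.411,box=(60,180,200,330),f=5,p=None):
    o,r=st(); M=r.as_matrix(); p=o['eef_pos'] if p is None else np.array(p); it=[]
    y=M[:,1]; g=np.array([p[0]+off[0],p[1]+off[1],p[2]-dz])
    it.append((circ(g[0],g[1],g[2]+.075,.063),(255,0,255)))
    it.append((circ(g[0],g[1],g[2],.05),(255,0,255)))
    it.append(([g+[0,0,.16]-y*.036,g+[0,0,.16]+y*.036],(255,255,0)))
    it.append(([g+[0,0,.164],g+[0,0,.22]],(0,255,255)))
    it+=[([(X-.12,Y,.048),(X+.12,Y,.048)],(0,0,255)),([(X,Y-.12,.048),(X,Y+.12,.048)],(0,0,255))]
    for s in(-1,1): it.append(([p+M@np.array([.009,s*.012,w]) for w in(-.011,.011)],(0,255,0)))
    for i in range(4): it.append((circ(.5485+.11*i,.2325,.033,.019),(0,0,255)))
    ov(tag,box,f,out,it)
E
python3 - <<'E'
from o8 import *
potov('side8','o8',.193)
E
```

```text
(no output)
```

View pics/o8.png

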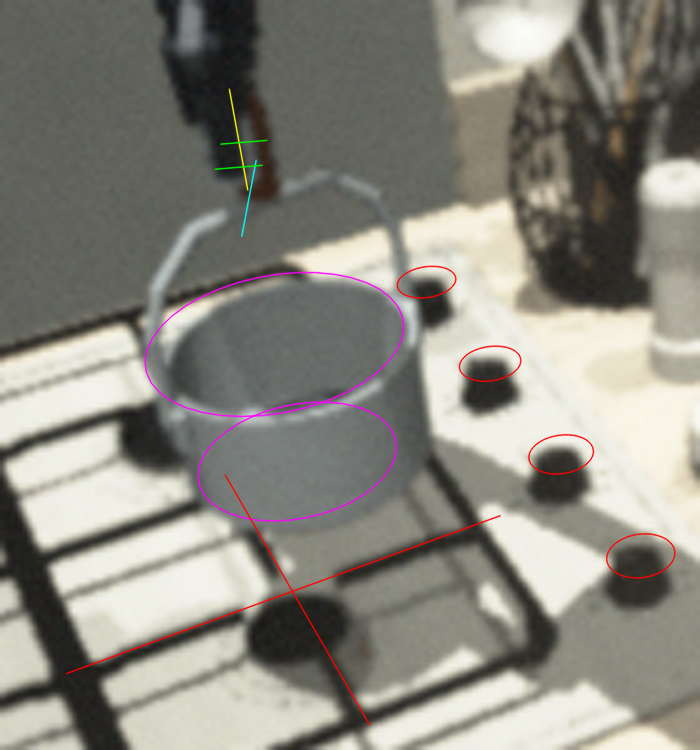

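Emit:
drive_tool(
  increments=[
    [0.015,0,0,0,0,0,-1],
    [0.02,0,0,0,0,0,-1],
    [0.02,0,0,0,0,0,-1],
    [0.01,0,0,0,0,0,-1],
    [0,0,0,0,0,0,-1],
    [0,0,0,0,0,0,-1],
  ],
)

```text
time_s: 9.88
eef_pos: [0.595, 0.3986, 0.2685]
eef_rot: [0.392, 0.589, 0.392, -0.588]
wrist_force: [-0.1, -1.6, -4.7]
opening: 0.31
```

Run:
```python
from o8 import *
snap('side','side9');snap('top','top9')
go([.596,.399,.33],-22.6); print(ctrl.get_obs()['torque'],ctrl.get_obs()['q'].round(2))
potov('side9','o9',.193)
crop('side9',70,215,190,335,6,'c9');
```

```text
t 9.975 pos [0.5951 0.3986 0.2689] F [-0.63  0.43 -5.08] open 0.312
tool x [ 0.002  0.001 -1.   ] heading of tool y -22.6
shift tool [-0.0611  0.0008 -0.0008]
rotvec deg [-0.   -0.09 -0.08]
shift in final axes [-0.0611  0.0007 -0.0007]
[ 0.07295845 -0.04275284 -0.02360675] [0.42 0.47 1.18 0.   1.49 0.82]
```

View pics/o9.png

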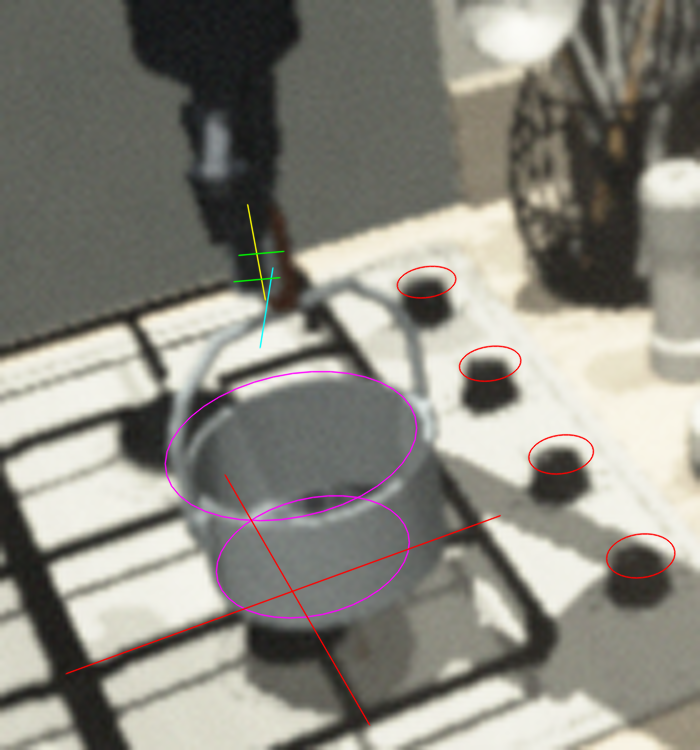

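View pics/c9.png

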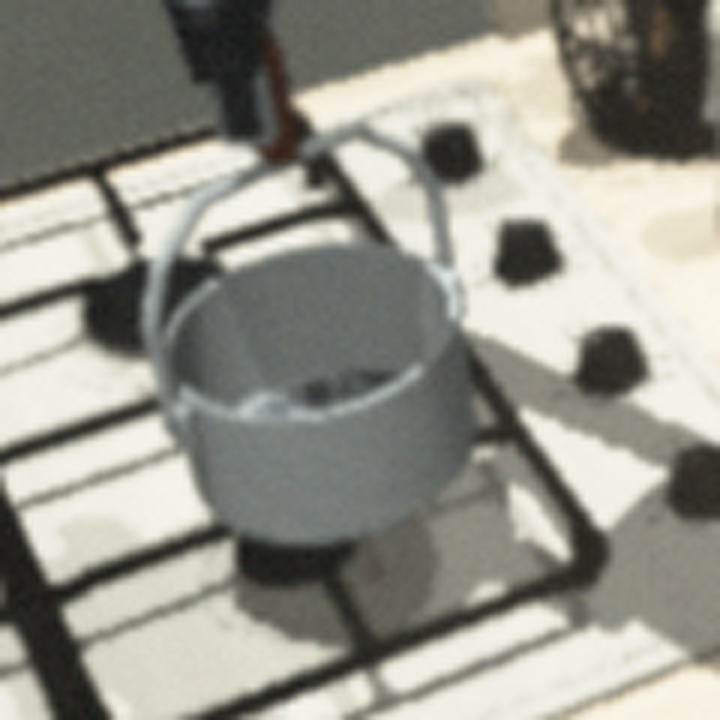

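View pics/top9.png

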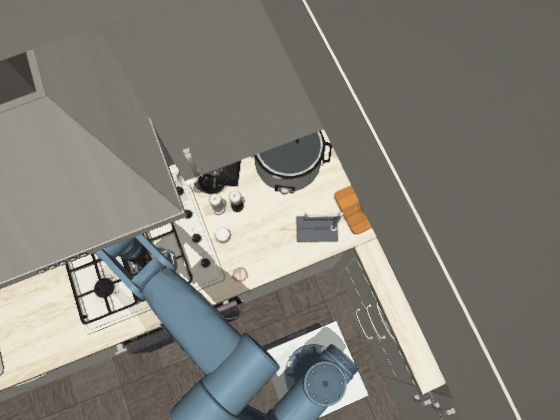

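Run:
```python
from h import *
crop('side0',70,265,180,345,7,'c10')
```

```text
(no output)
```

View pics/c10.png

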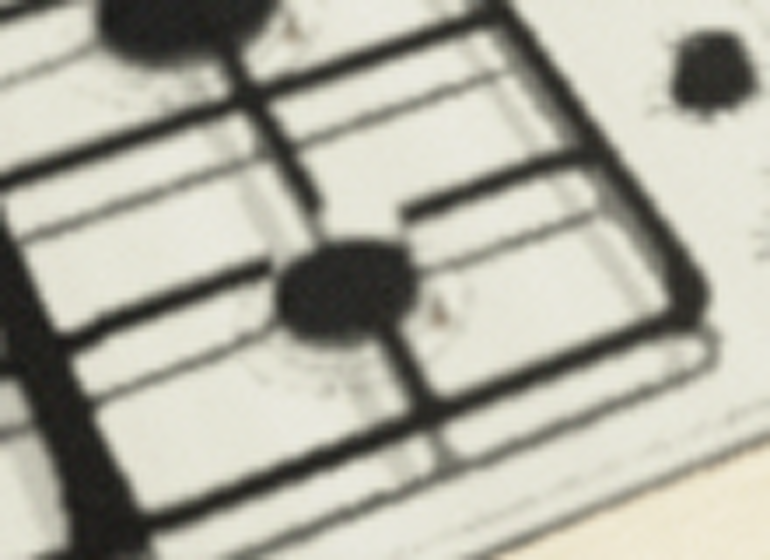

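Run:
```python
from h import *
from scipy.optimize import least_squares
c=load('side9')
pts=np.array([(163,345),(175,320),(200,285),(240,260),(310,244),(380,245),(425,260),(305,420),(370,404),(425,372),(455,335),(230,416)],float)
uv=np.c_[70+(pts[:,0]+.5)/6-.5,215+(pts[:,1]+.5)/6-.5]
for z in(.151,.147,.155):
    q=np.array([pt(c,u,v,z) for u,v in uv])[:,:2]
    f=lambda p:np.hypot(q[:,0]-p[0],q[:,1]-p[1])-p[2]
    s=least_squares(f,[.59,.39,.063],loss='soft_l1',f_scale=.003); print(z,s.x.round(4),(f(s.x)*1e3).round(1))
s0=load('side0')
u,v=70+337.6/7-.5,265+243/7-.5
for z in(.048,.044): print('crossing side',pt(s0,u,v,z).round(4))
cp=P=cloud(c); 
# brightness of finger tip
print('fingertip px pred',[proj(c,ctrl.get_obs()['eef_pos']+np.array([0,0,-.01])) ])
t=load('top0')
for n,(u,v) in {'cross top W':(70,582),'':(0,0)}.items(): pass
```

```text
0.151 [0.5855 0.3921 0.0628] [-1.  -2.2  1.4  2.8  0.1 -0.7 -0.9  0.5  0.6  0.1 -0.1 -0.2]
0.147 [0.5909 0.3909 0.0631] [-1.  -2.2  1.4  2.9  0.1 -0.7 -0.9  0.5  0.6  0.1 -0.1 -0.2]
0.155 [0.5801 0.3934 0.0624] [-1.  -2.2  1.4  2.8  0.1 -0.7 -0.9  0.5  0.6  0.1 -0.1 -0.2]
crossing side [0.6007 0.4134 0.048 ]
crossing side [0.6055 0.4124 0.044 ]
fingertip px pred [(np.float64(111.39241709420065), np.float64(233.1242579495103))]
```

Emit:
drive_tool(
  increments=[
    [0,0.0006,-0.005,0,0,0,-1],
    [0.005,0.0006,-0.005,0,0,0,-1],
    [0.006,0,0,0,0,0,-1],
    [0.004,0,0,0,0,0,-1],
    [0.003,0,0,0,0,0,-1],
    [0,0,0,0,0,0,-1],
  ],
)

```text
time_s: 10.72
eef_pos: [0.5994, 0.4069, 0.2492]
eef_rot: [-0.392, -0.588, -0.392, 0.589]
wrist_force: [0.4, 0.3, -4.8]
opening: 0.311
```

Run:
```python
from o8 import *
snap('side','side10')
go([.596,.399,.33],-22.6); print(ctrl.get_obs()['torque'],ctrl.get_obs()['q'].round(2))
crop('side10',70,215,190,335,6,'c11');
```

```text
t 10.775 pos [0.5995 0.407  0.2495] F [-0.01  0.73 -4.82] open 0.306
tool x [-0. -0. -1.] heading of tool y -22.61
shift tool [-0.0805 -0.0002  0.0088]
rotvec deg [-0.01  0.01  0.  ]
shift in final axes [-0.0805 -0.0002  0.0088]
[ 0.02447279  0.00805703 -0.02269735] [ 0.43  0.51  1.17 -0.    1.47  0.83]
```

View pics/c11.png

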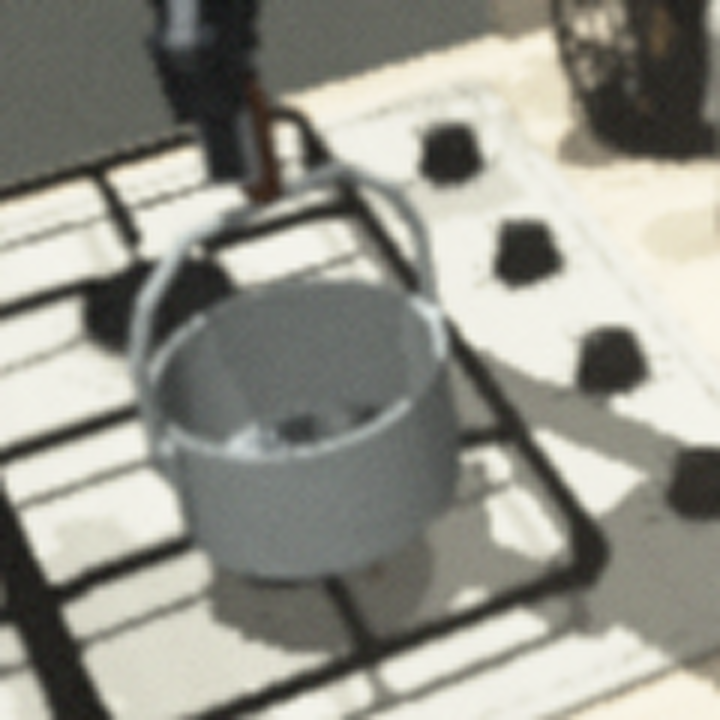

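Emit:
drive_tool(
  increments=[
    [0.002,0,0,0,0,0,-1],
    [0.002,0,0,0,0,0,-1],
    [0.0015,0,0,0,0,0,-1],
    [0,0,0,0,0,0,-1],
  ],
)

```text
time_s: 11.28
eef_pos: [0.5994, 0.4071, 0.2438]
eef_rot: [-0.392, -0.588, -0.392, 0.588]
wrist_force: [0.2, 0.1, -4.3]
opening: 0.309
```

Emit:
drive_tool(
  increments=[
    [0.001,0,0,0,0,0,-1],
    [0.001,0,0,0,0,0,-1],
    [0,0,0,0,0,0,-1],
  ],
)

```text
time_s: 11.65
eef_pos: [0.5997, 0.4071, 0.2426]
eef_rot: [0.392, 0.589, 0.392, -0.588]
wrist_force: [-0.6, -0.3, -2.8]
opening: 0.305
```

Touching (force −4.8 → −2.8 N). Check position before settling.

Run:
```python
from o8 import *
snap('side','side11')
go([.596,.399,.33],-22.6); print(ctrl.get_obs()['torque'])
crop('side11',70,215,190,335,6,'c12');
```

```text
t 11.7 pos [0.5997 0.4071 0.2425] F [-0.73 -1.2  -2.68] open 0.31
tool x [ 0.001  0.    -1.   ] heading of tool y -22.61
shift tool [-0.0875 -0.0002  0.0089]
rotvec deg [-0.01 -0.02 -0.03]
shift in final axes [-0.0875 -0.0003  0.0089]
[-0.03953789  0.02780622 -0.02723974]
```

View pics/c12.png

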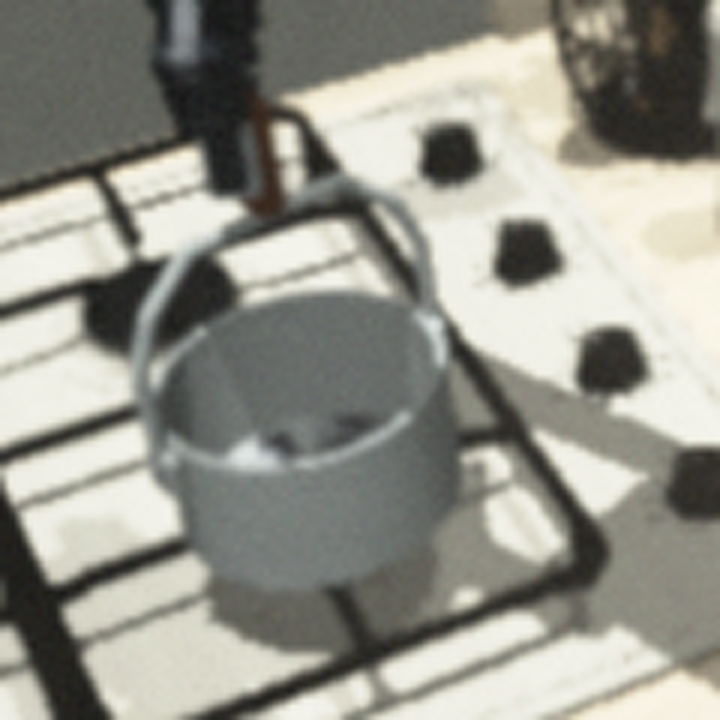

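Run:
```python
from h import *
from scipy.optimize import least_squares
c=load('side11')
pts=np.array([(152,395),(448,350),(315,290),(300,472),(200,325),(165,362),(260,298),(380,293),(430,315),(230,463),(360,455),(410,423),(440,385)],float)
uv=np.c_[70+(pts[:,0]+.5)/6-.5,215+(pts[:,1]+.5)/6-.5]
q=np.array([pt(c,u,v,.123) for u,v in uv])[:,:2]
f=lambda p:np.hypot(q[:,0]-p[0],q[:,1]-p[1])-p[2]
s=least_squares(f,[.59,.39,.063],loss='soft_l1',f_scale=.003); print(s.x.round(4),(f(s.x)*1e3).round(1))
```

```text
[0.5924 0.3989 0.0633] [-0.8 -0.5 -0.9  2.5  1.5 -0.6  1.2 -0.3  0.5 -3.   1.9 -0.2 -1.3]
```

Emit:
drive_tool(
  increments=[
    [0.001,0,0,0,0,0,-1],
    [0,0,0,0,0,0,-1],
    [0,0,0,0,0,0,-1],
  ],
)

```text
time_s: 12.08
eef_pos: [0.6, 0.4072, 0.2425]
eef_rot: [0.392, 0.589, 0.392, -0.588]
wrist_force: [-1.6, -2.9, 5.3]
opening: 0.309
```

Emit:
drive_tool(
  increments=[
    [-0.0005,0,0,0,0,0,-0.2],
    [0,0,0,0,0,0,0.2],
    [0,0,0,0,0,0,0.5],
    [0,0,0,0,0,0,1],
    [0,0,0,0,0,0,1],
    [0,0,0,0,0,0,1],
  ],
)

```text
time_s: 12.82
eef_pos: [0.5996, 0.4071, 0.2415]
eef_rot: [-0.392, -0.588, -0.392, 0.588]
wrist_force: [0.5, -0.3, -0.9]
opening: 0.996
```

Run:
```python
from o8 import *
snap('side','side12')
go([.596,.399,.33],-22.6); print(ctrl.get_obs()['torque'])
crop('side12',70,195,190,315,6,'c13');
```

```text
t 12.875 pos [0.5996 0.4071 0.2416] F [ 0.23  0.26 -0.22] open 1.001
tool x [ 0.  0. -1.] heading of tool y -22.61
shift tool [-0.0884 -0.0002  0.0089]
rotvec deg [-0.01 -0.   -0.  ]
shift in final axes [-0.0884 -0.0002  0.0089]
[-0.01501254 -0.01317097  0.01366309]
```

View pics/c13.png

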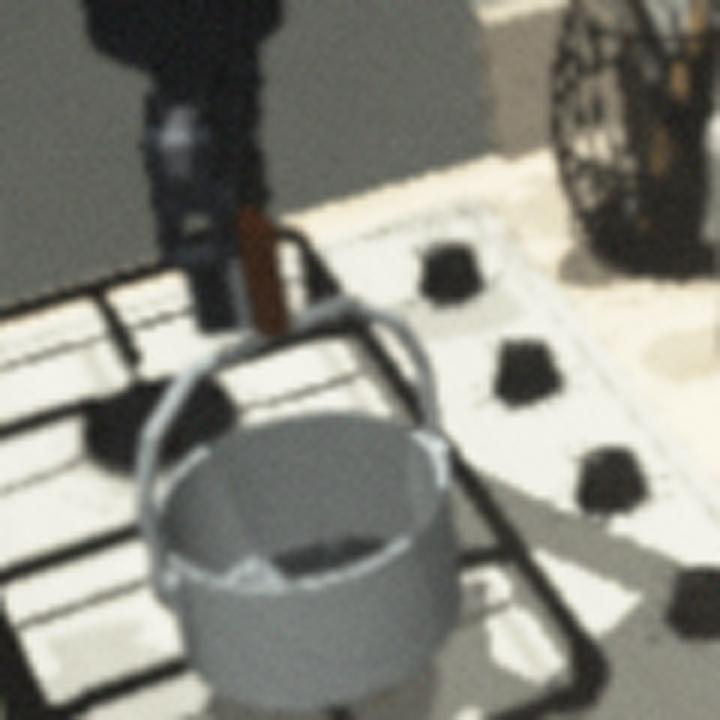

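Emit:
drive_tool(
  increments=[
    [-0.008,0,0,0,0,0,1],
    [-0.02,0,0,0,0,0,1],
    [-0.025,0,0,0,0,0,1],
    [-0.022,0,0,0,0,0,1],
    [-0.005,0,0,0,0,0,1],
  ],
)

```text
time_s: 13.5
eef_pos: [0.6005, 0.4076, 0.3258]
eef_rot: [0.393, 0.59, 0.392, -0.586]
wrist_force: [0.2, 0.7, 0.0]
opening: 0.999
```

Run:
```python
from o8 import *
snap('side','side13')
go([.5485,.233,.32],-50); print(ctrl.get_obs()['torque'])
crop('side13',70,195,190,315,6,'c13');
```

```text
t 13.55 pos [0.6003 0.4075 0.3248] F [-0.15 -1.04  0.15] open 1.003
tool x [ 0.004  0.002 -1.   ] heading of tool y -22.61
shift tool [0.0043 0.0192 0.181 ]
rotvec deg [27.39 -0.23 -0.12]
shift in final axes [0.0048 0.1004 0.1518]
[0.01992632 0.05792268 0.03514049]
```

View pics/c13.png

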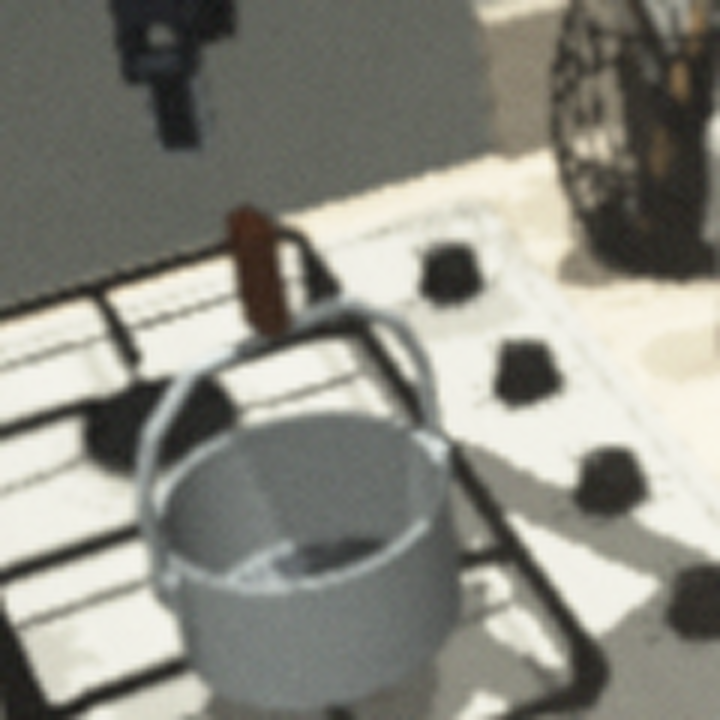

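Emit:
drive_tool(
  increments=[
    [0,0.004,0.025,0,0,0,1],
    [0,0.004,0.04,0,0,0,1],
    [0,0.004,0.045,0,0,0,1],
    [0,0.004,0.045,0,0,0,1],
    [0,0.0032,0.026,0,0,0,1],
    [0.05,0,0,9.1,0,0,1],
    [0.06,0,0,9.1,0,0,1],
    [0.06,0,0,9.2,0,0,1],
    [0.03,0,0,0,0,0,1],
    [0,0,0,0,0,0,1],
  ],
)

```text
time_s: 14.8
eef_pos: [0.545, 0.232, 0.1181]
eef_rot: [-0.241, -0.662, -0.242, 0.667]
wrist_force: [-0.7, -0.1, 0.5]
opening: 0.997
```

Run:
```python
from o8 import *
snap('side','side14'); snap('top','top14')
go([.5485,.233,.024],-50); print(ctrl.get_obs()['torque'])
crop('side14',130,215,230,315,7,'c14'); crop('top14',150,190,270,300,6,'c15')
```

```text
t 14.9 pos [0.5482 0.2328 0.1224] F [0.94 0.02 0.21] open 0.998
tool x [ 0.001  0.    -1.   ] heading of tool y -50.0
shift tool [ 0.0984 -0.     -0.0004]
rotvec deg [ 0.   -0.03 -0.02]
shift in final axes [ 0.0984  0.     -0.0004]
[-0.02174669 -0.06991282  0.02935898]
```

View pics/c14.png

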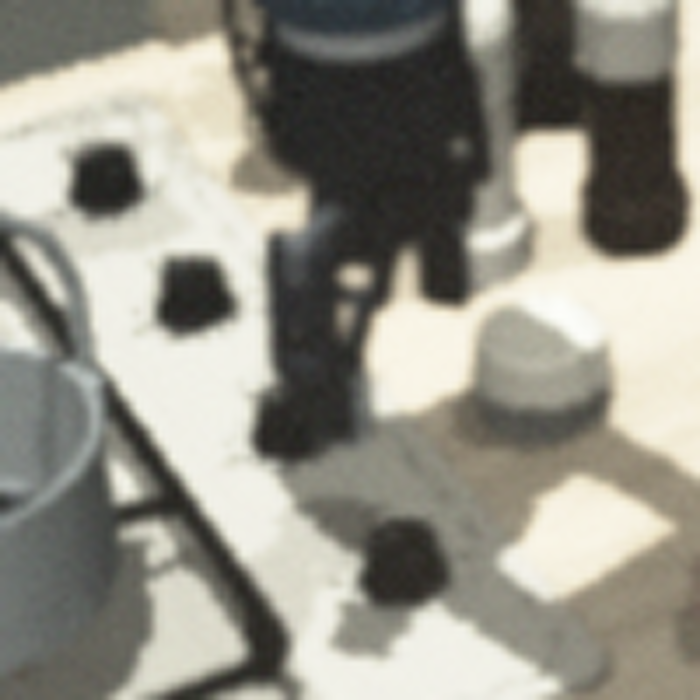

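View pics/c15.png

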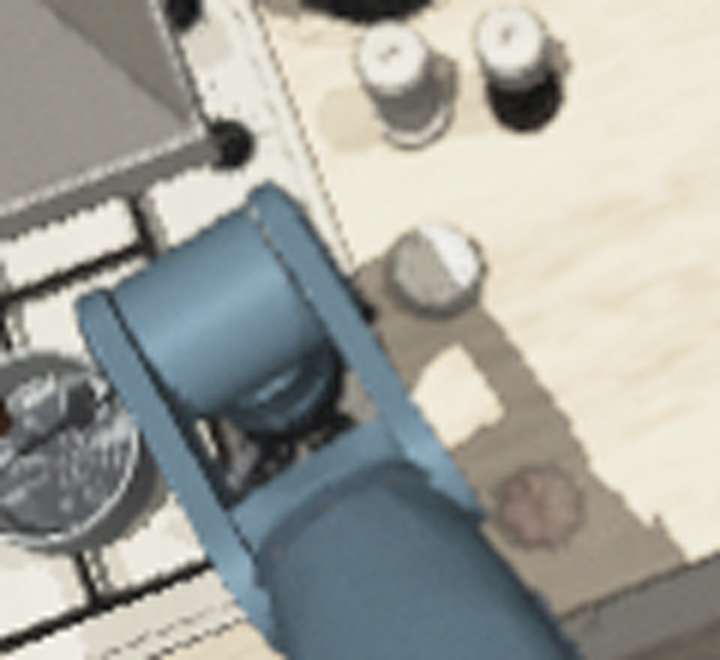

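Emit:
drive_tool(
  increments=[
    [0.03,0,0,0,0,0,1],
    [0.025,0,0,0,0,0,1],
    [0.01,0,0,0,0,0,1],
    [0,0,0,0,0,0,1],
  ],
)

```text
time_s: 15.4
eef_pos: [0.5483, 0.2328, 0.0576]
eef_rot: [0.242, 0.665, 0.242, -0.664]
wrist_force: [-0.6, 0.4, -0.2]
opening: 0.999
```

Run:
```python
from o8 import *
snap('side','side15'); snap('top','top15')
go([.5485,.233,.024],-50); print(ctrl.get_obs()['torque'])
o,r=st(); M=r.as_matrix(); p=o['eef_pos']; it=[]
for s in(-1,1):
  it.append(([p+M@np.array([x,s*.0425,w]) for x,w in((-.002,-.011),(-.002,.011),(-.045,.011),(-.045,-.011),(-.002,-.011))],(0,255,0)))
it.append((circ(.5485,.233,.033,.019),(0,0,255))); it.append((circ(.5485,.233,.008,.019),(0,0,255)))
ov('side15',(150,220,250,320),7,'o14',it); ov('top15',(160,210,250,290),8,'o15',it)
```

```text
t 15.5 pos [0.5489 0.2329 0.0583] F [ 0.23  0.15 -0.27] open 0.998
tool x [ 0.003  0.001 -1.   ] heading of tool y -50.0
shift tool [ 0.0343 -0.0004  0.0003]
rotvec deg [-0.   -0.13 -0.07]
shift in final axes [ 0.0343 -0.0003  0.0003]
[-0.01518947  0.00387357  0.067023  ]
```

View pics/o14.png

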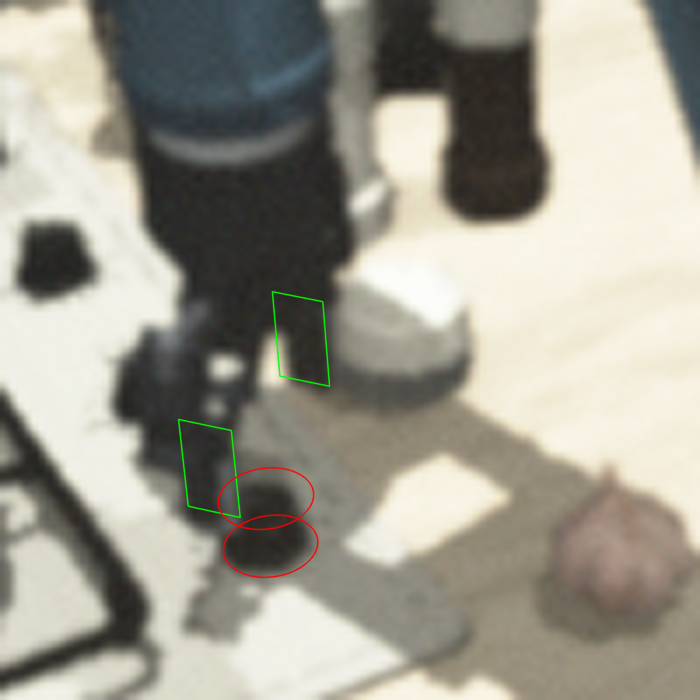

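View pics/o15.png

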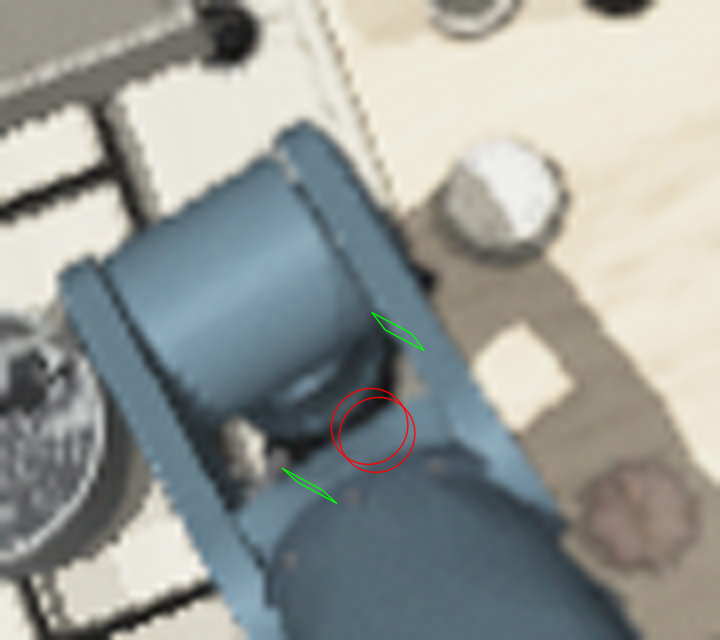

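Emit:
drive_tool(
  increments=[
    [0.015,0,0,0,0,0,1],
    [0.012,0,0,0,0,0,1],
    [0.0075,0,0,0,0,0,1],
    [0,0,0,0,0,0,1],
  ],
)

```text
time_s: 16.0
eef_pos: [0.5469, 0.2325, 0.0209]
eef_rot: [-0.242, -0.664, -0.242, 0.665]
wrist_force: [-0.3, -0.5, -0.4]
opening: 1.0
```

Emit:
drive_tool(
  increments=[
    [0,0,0,0,0,0,0.3],
    [0,0,0,0,0,0,0.1],
    [0,0,0,0,0,0,-0.1],
    [0,0,0,0,0,0,-0.2],
    [0,0,0,0,0,0,-0.3],
    [0,0,0,0,0,0,-0.3],
  ],
)

```text
time_s: 16.75
eef_pos: [0.5506, 0.2307, 0.0238]
eef_rot: [0.243, 0.666, 0.24, -0.663]
wrist_force: [4.3, -10.2, 3.4]
opening: 0.373
```

Run:
```python
from o8 import *
snap('side','side16')
go([.5485,.233,.024],-50); print(ctrl.get_obs()['torque'])
crop('side16',150,220,250,320,7,'c16')
```

```text
t 16.8 pos [0.5507 0.2307 0.0238] F [ 4.94 -9.92  2.98] open 0.372
tool x [ 0.005 -0.002 -1.   ] heading of tool y -50.02
shift tool [-0.0002 -0.0032  0.0002]
rotvec deg [-0.02 -0.15 -0.31]
shift in final axes [-0.0002 -0.0032  0.0002]
[-1.57808597 -0.74387821 -0.03124477]
```

View pics/c16.png

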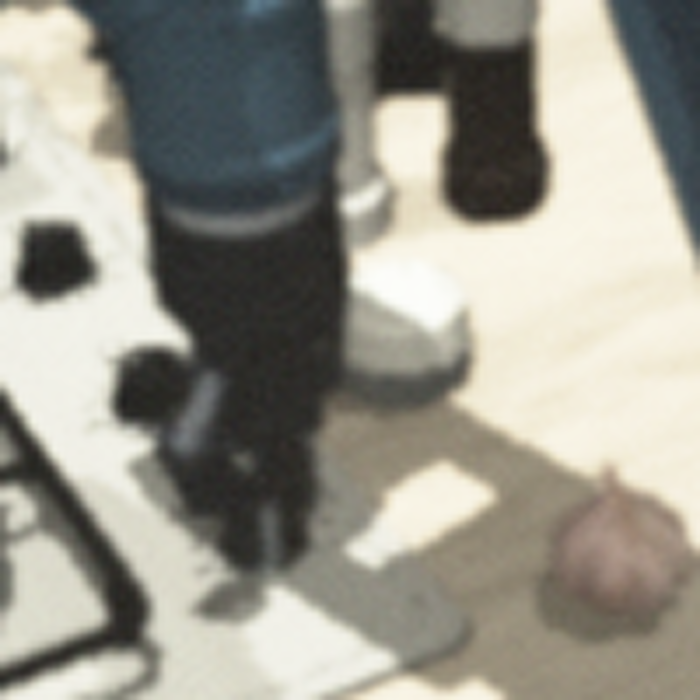

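Run:
```python
from o8 import *
o,r=st(); M=r.as_matrix(); p=o['eef_pos']; 
def mk(h,b):
  it=[]
  for s in(-1,1):
    it.append(([p+M@np.array([x,s*h,w]) for x,w in((.011-b,-.011),(.011-b,.011),(-.035,.011),(-.035,-.011),(.011-b,-.011))],(0,255,0)))
  it.append((circ(.5485,.233,.033,.019),(0,0,255))); it.append((circ(.5485,.233,.008,.019),(0,0,255))); return it
ov('side16',(165,250,225,310),11,'o16',mk(.019,.006))
crop('side16',165,250,225,310,11,'c17')
print(o['q'].round(3))
```

```text
[ 0.2    0.504  1.678 -0.004  0.955  1.075]
```

View pics/o16.png

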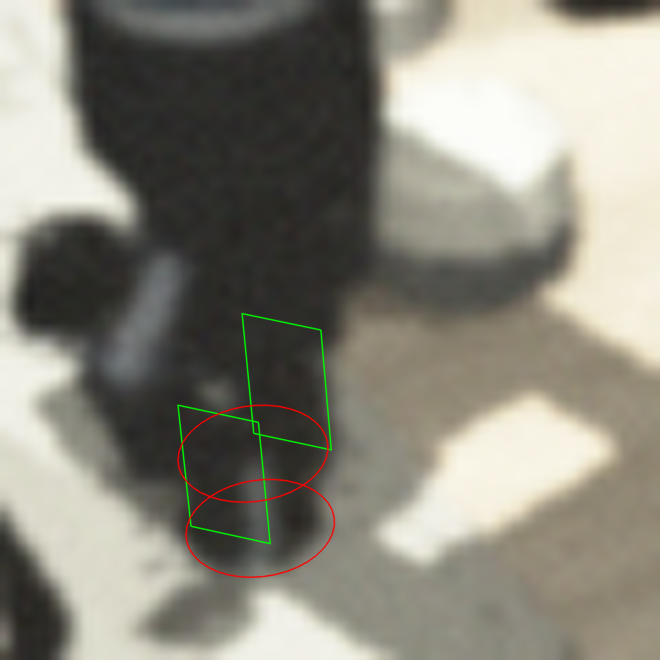

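View pics/c17.png

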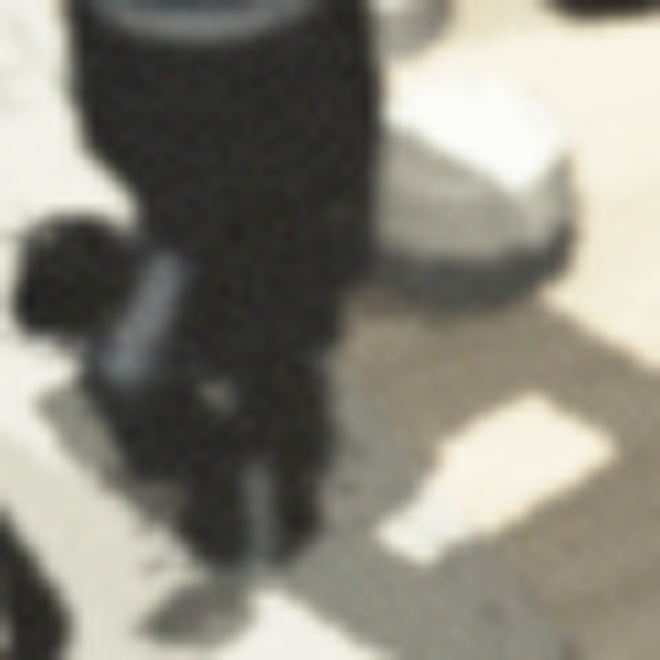

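Emit:
drive_tool(
  increments=[
    [0,0.002,0,0,0,0,-0.3],
    [0,0.0015,0,0,0,0,-0.4],
    [0,0,0,0,0,0,-0.4],
    [0,0,0,0,0,0,-0.4],
  ],
)

```text
time_s: 17.3
eef_pos: [0.5508, 0.2304, 0.0237]
eef_rot: [0.242, 0.665, 0.242, -0.664]
wrist_force: [-2.8, -0.5, 8.0]
opening: 0.37
```

Run:
```python
from o8 import *
go([.5485,.233,.024],-50); print(ctrl.get_obs()['torque'])
```

```text
t 17.3 pos [0.5508 0.2304 0.0237] F [-2.77 -0.47  7.97] open 0.37
tool x [ 0.002  0.001 -1.   ] heading of tool y -50.01
shift tool [-0.0003 -0.0035  0.0001]
rotvec deg [-0.01 -0.11 -0.04]
shift in final axes [-0.0003 -0.0035  0.0001]
[0.02143749 0.29711107 0.00291282]
```

Emit:
drive_tool(
  increments=[
    [0,0,0,0,0,0,-0.6],
    [0,0,0,0,0,0,-0.6],
    [0,0,0,-5,0,0,-0.6],
    [0,0,0,-5,0,0,-0.6],
    [0,0,0,0,0,0,-0.6],
  ],
)

```text
time_s: 17.92
eef_pos: [0.5515, 0.2298, 0.0238]
eef_rot: [0.3, 0.642, 0.299, -0.64]
wrist_force: [-0.3, -1.7, 7.0]
opening: 0.365
```

Run:
```python
from o8 import *
go([.5508,.2304,.024],40); print(ctrl.get_obs()['torque'])
```

```text
t 17.925 pos [0.5515 0.2298 0.0238] F [-0.35 -1.73  7.  ] open 0.365
tool x [ 0.003 -0.    -1.   ] heading of tool y -39.94
shift tool [-0.0002 -0.0009 -0.    ]
rotvec deg [-7.994e+01  1.000e-02 -2.000e-01]
shift in final axes [-0.0002 -0.0001 -0.0009]
[-0.44365746 -0.0122885  -0.00082783]
```

Turning freely with small forces; continue the remaining 80°.

Emit:
drive_tool(
  increments=[
    [0,0,0,-8,0,0,-0.6],
    [0,0,0,-9,0,0,-0.6],
    [0,0,0,-9,0,0,-0.6],
    [0,0,0,-9,0,0,-0.6],
    [0,0,0,-9,0,0,-0.6],
    [0,0,0,0,0,0,-0.6],
  ],
)

```text
time_s: 18.68
eef_pos: [0.5551, 0.2286, 0.024]
eef_rot: [0.52, 0.484, 0.514, -0.48]
wrist_force: [12.2, -5.7, -3.9]
opening: 0.372
```

Emit:
drive_tool(
  increments=[
    [0,0,0,-9,0,0,-0.6],
    [0,0,0,-9,0,0,-0.6],
    [0,0,0,-9,0,0,-0.6],
    [0,0,0,-9,0,0,-0.6],
    [0,0,0,0,0,0,-0.6],
    [0,0,0,0,0,0,-0.6],
  ],
)

```text
time_s: 19.42
eef_pos: [0.558, 0.2298, 0.0242]
eef_rot: [0.646, 0.302, 0.635, -0.296]
wrist_force: [23.8, -0.8, -15.1]
opening: 0.371
```

Run:
```python
from o8 import *
snap('side','side18'); crop('side18',130,220,230,320,7,'c18')
go([.5508,.2304,.024],40); print(ctrl.get_obs()['torque'])
```

```text
t 19.475 pos [0.558  0.2297 0.0242] F [ 22.18  -1.33 -15.74] open 0.367
tool x [ 0.017  0.002 -1.   ] heading of tool y 39.93
shift tool [ 0.0001 -0.0051 -0.0052]
rotvec deg [-0.07  0.56 -0.82]
shift in final axes [ 0.0002 -0.0051 -0.0052]
[-0.16594534 -3.88811653 -0.07393042]
```

View pics/c18.png

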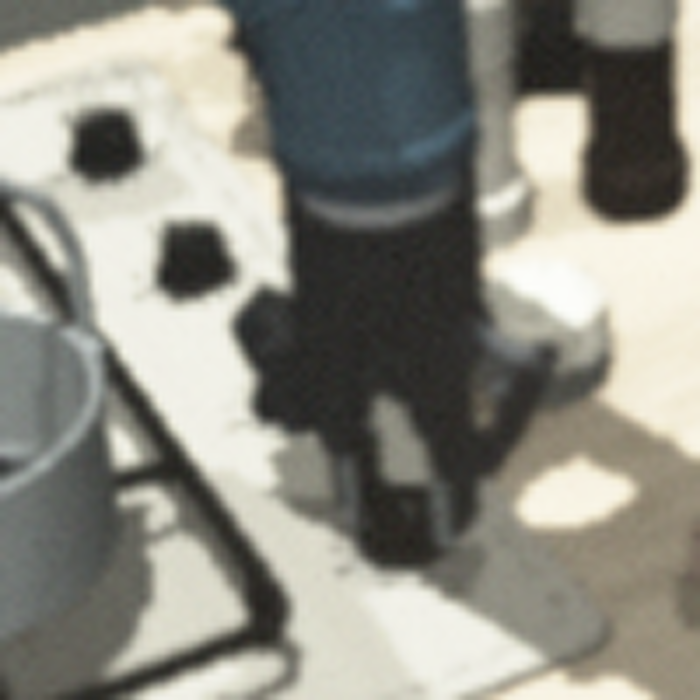

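Emit:
drive_tool(
  increments=[
    [0,0.0025,0.0025,0,0,0,-0.6],
    [0,0.0025,0.0025,0,0,0,-0.6],
    [0,0,0,0,0,0,-0.6],
    [0,0,0,0,0,0,-0.6],
  ],
)

```text
time_s: 19.98
eef_pos: [0.5586, 0.2298, 0.0238]
eef_rot: [0.642, 0.3, 0.64, -0.298]
wrist_force: [0.1, 0.1, 6.3]
opening: 0.365
```

Run:
```python
from o8 import *
go([.5548,.2337,.024],40); print(ctrl.get_obs()['torque'])
```

```text
t 19.975 pos [0.5586 0.2298 0.0238] F [0.09 0.12 6.31] open 0.365
tool x [ 0.003  0.001 -1.   ] heading of tool y 39.99
shift tool [-0.0002 -0.0003 -0.0054]
rotvec deg [-0.01  0.09 -0.18]
shift in final axes [-0.0002 -0.0003 -0.0054]
[ 0.15271438 -0.19972285  0.00902642]
```

Emit:
drive_tool(
  increments=[
    [0,0,0,0,0,0,-0.1],
    [0,0,0,0,0,0,0.3],
    [0,0,0,0,0,0,0.6],
    [0,0,0,0,0,0,0.6],
  ],
)

```text
time_s: 20.48
eef_pos: [0.5566, 0.2293, 0.0218]
eef_rot: [0.641, 0.299, 0.641, -0.299]
wrist_force: [-0.6, 0.1, 0.2]
opening: 0.796
```

Emit:
drive_tool(
  increments=[
    [-0.015,0,0,0,0,0,0.6],
    [-0.03,0,0,0,0,0,0.6],
    [-0.04,0,0,0,0,0,0.6],
    [-0.04,0,0,0,0,0,0.6],
    [-0.05,0,0,0,0,0,0.6],
    [-0.05,0,0,0,0,0,0.6],
    [0,0,0,0,0,0,0.6],
  ],
)

```text
time_s: 21.35
eef_pos: [0.5597, 0.23, 0.254]
eef_rot: [0.644, 0.301, 0.638, -0.297]
wrist_force: [-0.0, -0.2, -0.1]
opening: 0.8
```

Run:
```python
from o8 import *
snap('side','side20'); snap('top','top20')
crop('side20',150,220,230,310,8,'c20');crop('side0',150,220,230,310,8,'c20b')
go([.5548,.2337,.024],40)
```

```text
t 21.45 pos [0.5571 0.2294 0.2483] F [ 0.24  1.56 -0.04] open 0.803
tool x [ 0.002  0.    -1.   ] heading of tool y 39.99
shift tool [ 0.2243  0.0006 -0.005 ]
rotvec deg [-0.01  0.05 -0.1 ]
shift in final axes [ 0.2243  0.001  -0.0048]
```

View pics/c20.png

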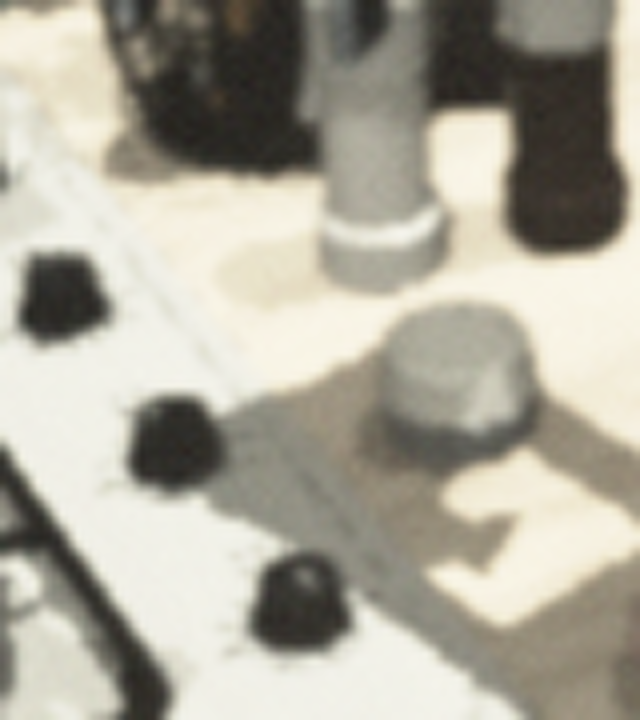

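View pics/c20b.png

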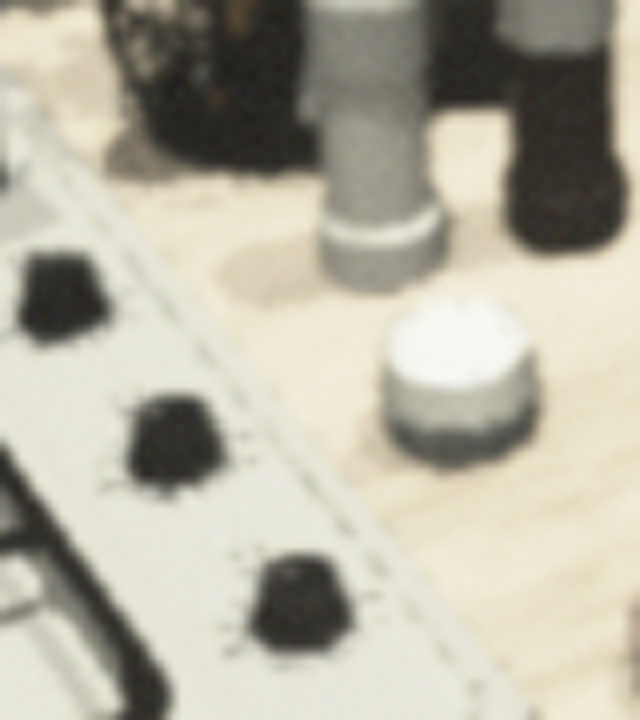

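View pics/side20.png

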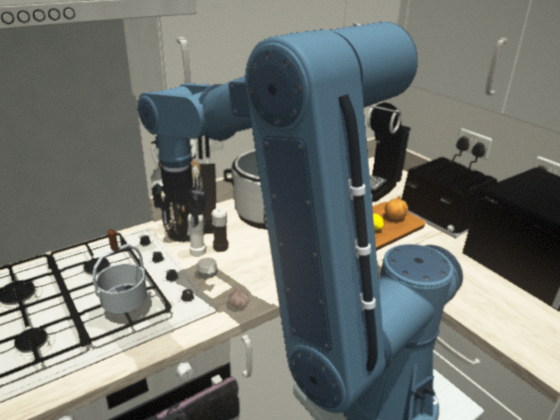

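Run:
```python
from h import *
ims=[]
for t in('side0','side20'):
    a=cv2.imread(f'pics/{t}.png')[280:306,170:206].astype(float)
    ims.append(cv2.resize(np.clip((a-10)*2.5,0,255).astype(np.uint8),None,fx=10,fy=10,interpolation=cv2.INTER_CUBIC))
for t in('top0','top20'):
    a=cv2.imread(f'pics/{t}.png')[250:276,188:224].astype(float)
    ims.append(cv2.resize(np.clip((a-10)*2.5,0,255).astype(np.uint8),None,fx=10,fy=10,interpolation=cv2.INTER_CUBIC))
cv2.imwrite('pics/k.png',np.vstack([np.hstack(ims[:2]),np.hstack(ims[2:])]))
```

```text
(no output)
```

View pics/k.png

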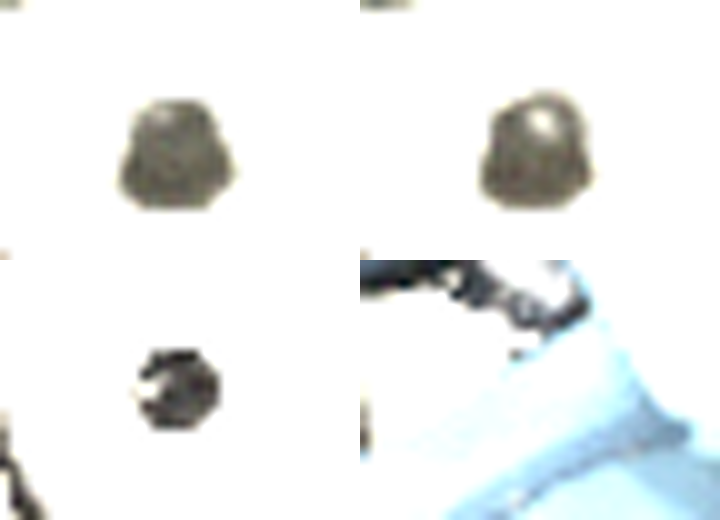

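Emit:
drive_tool(
  increments=[
    [0,-0.02,0.011,0,0,0,0.6],
    [0,-0.04,0.021,0,0,0,0.6],
    [0,-0.045,0.024,0,0,0,0.6],
    [0,-0.045,0.024,0,0,0,0.6],
    [0,-0.045,0.024,0,0,0,0.6],
    [0,-0.03,0.016,0,0,0,0.6],
    [0,0,0,0,0,0,0.6],
  ],
)

```text
time_s: 22.32
eef_pos: [0.4602, -0.0086, 0.2457]
eef_rot: [0.639, 0.3, 0.641, -0.3]
wrist_force: [0.1, 0.5, 0.2]
opening: 0.803
```

Run:
```python
from h import *
snap('side','side21'); snap('top','top21')
ims=[]
for t,b in(('side0',(280,306,170,206)),('side21',(280,306,170,206)),('top0',(250,276,188,224)),('top21',(250,276,188,224))):
    a=cv2.imread(f'pics/{t}.png')[b[0]:b[1],b[2]:b[3]].astype(float)
    ims.append(cv2.resize(np.clip((a-10)*2.0,0,255).astype(np.uint8),None,fx=10,fy=10,interpolation=cv2.INTER_CUBIC))
cv2.imwrite('pics/k2.png',np.vstack([np.hstack(ims[:2]),np.hstack(ims[2:])]))
c=load('top21'); p0=np.array(proj(c,(.5548,.2337,.033)))
for n,d in(('+y',(0,.019,0)),('-x',(-.019,0,0)),('+x',(.019,0,0))): print(n,np.array(proj(c,np.array((.5548,.2337,.033))+d))-p0)
```

```text
+y [-4.50085807  1.79275444]
-x [1.6279837  4.40164388]
+x [-1.6180143  -4.37797923]
```

View pics/k2.png

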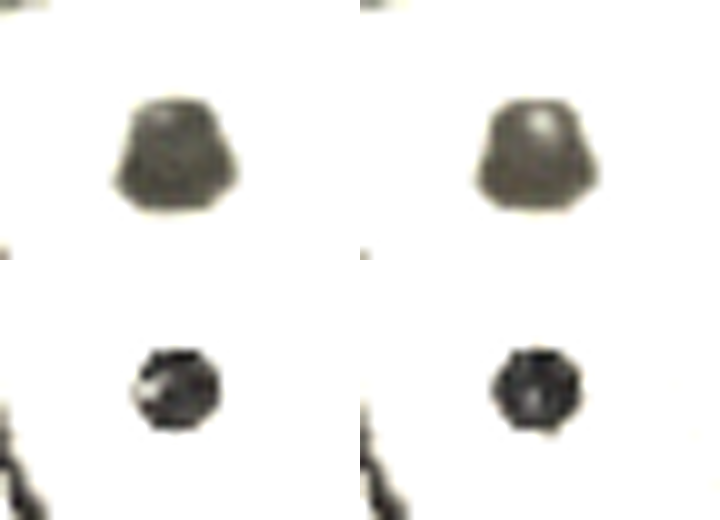

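View pics/top21.png

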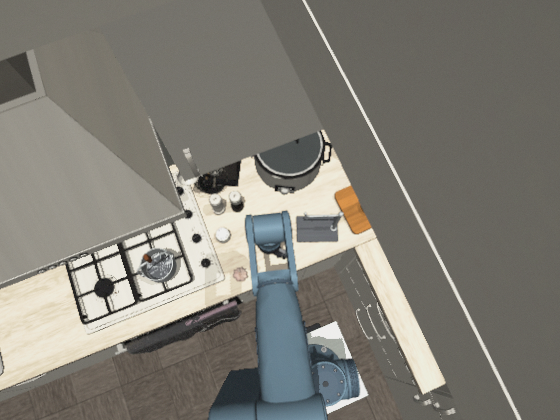

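Run:
```python
from h import *
ims=[]
for t in('top0','top21'):
  for (u,v) in((206,262),(196.5,237.5)):
    g=cv2.cvtColor(cv2.imread(f'pics/{t}.png'),cv2.COLOR_BGR2GRAY).astype(float)
    u0,v0=int(u)-8,int(v)-8; a=g[v0:v0+17,u0:u0+17]
    ims.append(cv2.resize(np.clip((a-15)*2.2,0,255).astype(np.uint8),None,fx=20,fy=20,interpolation=cv2.INTER_LINEAR))
    if u>200: print(t); print(a[2:15,2:15].astype(int))
cv2.imwrite('pics/k3.png',np.vstack([np.hstack(ims[:2]),np.hstack(ims[2:])]))
```

```text
top0
[[231 232 226 217 232 233 230 226 234 233 234 235 223]
 [232 233 227 217 229 215 222 233 232 226 217 235 233]
 [225 230 214 191 177 133 150 186 201 220 217 234 234]
 [225 220 150  60  58  35  32  42 115 192 226 235 234]
 [228 191  88  37  34  37  39  51  63 114 181 208 218]
 [220 137  41  56  70  48  42  40  46  66 148 211 217]
 [216 114 111 105  65  47  42  31  33  45 157 230 234]
 [215 102 110  94  39  37  42  38  42  51 131 202 206]
 [199 112  47  44  41  40  43  46  43  67 146 209 207]
 [191 153  75  47  37  46  51  52  68 124 202 231 235]
 [220 209 151  58  42  45  46  71 132 201 229 233 234]
 [232 228 195 169 165 125 136 165 195 230 234 232 234]
 [232 230 223 225 225 205 204 224 226 233 233 233 234]]
top21
[[232 232 226 216 232 229 211 205 215 215 214 215 199]
 [233 233 228 218 228 206 199 213 213 203 191 215 214]
 [225 230 215 189 173 122 131 161 178 197 189 216 215]
 [225 220 154  58  58  36  31  43 107 174 205 217 215]
 [226 179  93  42  52  32  33  45  56  98 156 181 195]
 [216 111  39  44  44  34  31  38  47  50 130 184 190]
 [214  77  40  38  39  43  35  33  32  39 140 215 215]
 [214  73  38  41  56  77  34  38  33  47 118 176 174]
 [200 115  50  34  57  69  41  44  32  55 127 180 176]
 [192 157  76  46  49  52  45  40  49 107 178 213 217]
 [219 210 150  65  46  47  44  55 118 179 208 214 216]
 [232 227 195 173 174 138 111 110 171 211 215 215 215]
 [232 230 223 224 224 193 174 186 206 214 214 215 215]]
```

View pics/k3.png

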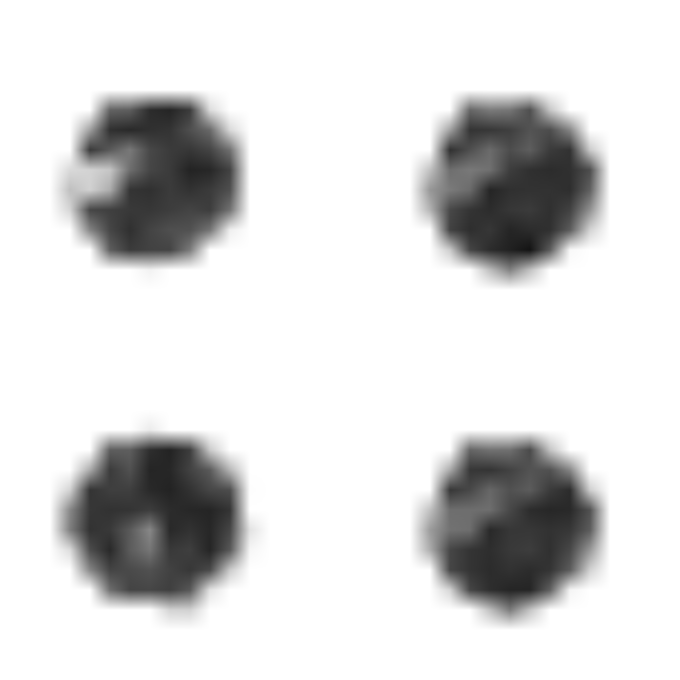

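Run:
```python
from ov import *
it=[(circ(.597,.399,.123,.063),(255,0,255)),(circ(.597,.399,.048,.003),(0,255,255)),([(.48,.411,.048),(.73,.411,.048)],(0,0,255)),([(.608,.3,.048),(.608,.52,.048)],(0,0,255))]
ov('top21',(110,220,215,310),7,'o21',it)
```

```text
(no output)
```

View pics/o21.png

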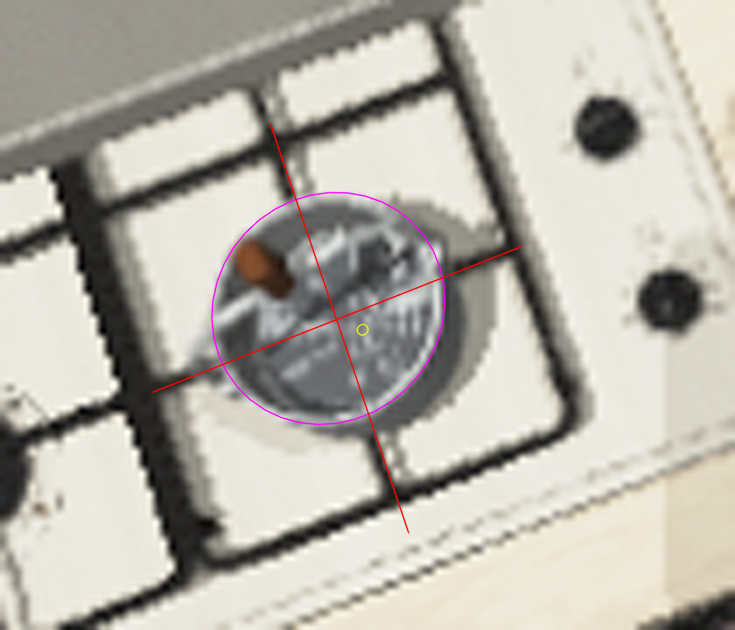

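Run:
```python
from h import *
o=ctrl.get_obs(); print(o['time_s'],o['wrist_force'].round(2),abs(o['dq']).max())
print(hand_in())
```

```text
22.425 [ 0.82 -0.03 -0.21] 0.025211856346429674
the job is handed in; nothing more can be done
None
```

The pot is standing on the front right burner with the front knob turned about a quarter anticlockwise. I handed the job in at 22.4 s of the 61 s allowed; no verdict was reported.

**Lift:** I took the pot by its grip post, raised it 54 mm and drew it 112 mm along the stand's -x. Sideways force stayed under about 1.5 N, so the stand was not wrenched. The grasp was about 10 mm off-centre along the post, but it held.

**Placing:** I lowered the pot in 1–2 mm steps until its weight was on the bars, pressing with about 10 N in the last step, then let go. The last top image shows the rim within 1–2 mm of the target, and the pot upright and free. The side camera read about 5 mm lower in x; I allowed for that from the known position of the gripper.

**Knob:** I clamped the front knob about 5 mm off its centre and turned the gripper 90° anticlockwise. This built up to about 24 N of side force, which I eased to zero before opening the jaws. In the top image its mark moved from the left side to the bottom, about 90–100°. The mark is only a few pixels wide, so I could not measure the angle exactly. The gripper read a narrower opening than a 38 mm knob should give, because the knob tapers.

**Left alone:** In the last images the second knob is unchanged and I saw no bystander moved. The arm ended clear of everything, with wrist force near zero.

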